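# Clear the paper studio bench: pots, brush and roller to their trays

## Robot

A 7-joint arm with a two-finger parallel gripper is mounted at the origin on the work surface. World frame = base frame: x ahead of the robot, y to its left, z up, the work surface at z = 0. Lengths are in mm, angles in rad, forces in N, time in s.
With the tool pointing down it reaches from about 400 to 875 mm from the base axis. Payload 4.4 kg.
Tool frame: the origin (TCP) lies midway between the tips of the shut fingers; the grasp point (between the pads) lies 19 mm behind it; z points along the fingers, y is the line along which they close (so a half turn about z gives the same grasp; the last joint's range is limited). The gripper opens to 85 mm and grips with 20 to 120 N. Pads are 22 mm wide; open, the fingers measure 114 mm over their backs; the gripper's body (76 mm by 85 mm) begins 54 mm behind the grasp point. The pads swing forward as they close: fully open they stand 13 mm farther back than shut.
Start: joints at [-1.206, 0.628, 0.038, 1.517, -0.027, 0.996, -0.02], TCP at [271.417, 590.636, 231.313] pointing down, gripper open.
Joint ranges: [-3.06, 3.06], [-0.37, 2.12], [-1.25, 1.32], [0.18, 2.47], [-1.1, 4.24], [0.23, 1.98], [-2.94, 2.94]. Speed limits (rad/s): [2.57, 2.57, 3.14, 3.14, 3.14, 3.14, 3.14].

## Interface

Orientations are given as [roll, pitch, yaw] about the fixed x, y, z axes, in that order (R = Rz(yaw) Ry(pitch) Rx(roll)).
In Python, from cell import monitor, cams, ctrl gives the robot as it stands.
- The arm moves only by the tool drive_tool, never from a script. Its argument "motion" is a list of rows, each an object with "fingers": the opening, from 0 (shut) to 1 (fully open); "linear": the shift along the tool's x, y, z in m, a list of three; "twist": the turn about the tool's z in rad. In form: [{"fingers": fingers, "linear": [x, y, z], "twist": twist}, ...]. A call has 1 to 5 rows; each row shifts and turns the commanded pose from where the row before left it, along the tool's axes as they then stand; what a row does not reach is not made up. A row lasts 1/12 s, in which the tool goes at most 41.7 mm and 7.16 degrees, less where a joint would pass 70% of its speed; a pose out of reach is approached as far as the arm can. A call with a gripper value outside its range is refused whole. The fingers move at their own pace and stop on an object; the grip force is fixed at half the most. Time passes only in rows, so rows that do not move let the fingers close. It gives the time, the measured TCP pose, the force, the opening and the grip force at its end, in the units of the state.
- monitor.read_state(): the state, without advancing time (a new reading comes with each control period).
- cams.get_image(name): name is "scene" or "top" or "wrist"; returns a dict with "color" (420x560x3 uint8, blue, green, red), "K" (3x3 intrinsics, pixels), "R" (3x3) and "t" (3): a world point X has camera coordinates R X + t. Camera axes: x right, y down, z forward; pixel columns grow to the right and rows downward; lengths in mm; the calibration is good to about 2 mm. A picture is of the moment at which its call begins. There is no depth.
- ctrl.finish_job(): hands the job in; it is judged then, once.
The state is a dict: "clock": time; "qpos": joint angles; "qd": joint speeds; "tau": joint torques, N m; "eef_pos": TCP position; "tool_rot": TCP orientation; "force": force on the tool from outside, world axes, zero at the start; "torque": the same for the moment, N m; "width": finger opening in mm; "gripper_force": force on a finger pad.
Only numpy, scipy, OpenCV 4.12 (cv2) and the standard library are available. Lean on these libraries where they do the work, as an engineer would, in place of code of your own. Each camera call takes 0.05 s, during which the arm holds its last target. There are 200 camera calls.

## Task

Tidy the bench after the printing session: stand each pigment pot upright in the caddy bay of its own lid colour, lay the brush in the white tray and the ink roller in the grey tray, both flat on the tray floor the same side up as they lie now. Set the pots down gently, and leave the tape roll and the steel weight where they are.

Things in the scene. Friction and masses are not known exactly. Their poses are not given: they have to be found in the camera images.
- pot_blue: Pigment pot with blue lid: upright closed cylinder, 52 tall; white body 42 diameter up to height 34, above it the blue lid, 44 diameter, 18 high, flat top. One solid piece, about 90 g. Origin at the centre of its underside, z up. Fragile: lower it to the floor before letting go.
- pot_yellow: Pigment pot with yellow lid: upright closed cylinder, 52 tall; white body 42 diameter up to height 34, above it the yellow lid, 44 diameter, 18 high, flat top. One solid piece, about 90 g. Origin at the centre of its underside, z up. Fragile: lower it to the floor before letting go.
- pot_red: Pigment pot with red lid: upright closed cylinder, 52 tall; white body 42 diameter up to height 34, above it the red lid, 44 diameter, 18 high, flat top. One solid piece, about 90 g. Origin at the centre of its underside, z up. Fragile: lower it to the floor before letting go.
- brush: Flat brush lying on the table, 140 long, 16 thick, 70 g. Along its x: light wooden handle 20 wide, x = -70 to +7; steel ferrule 36 wide, to +37; stiff black bristles 34 wide, to +70. Origin at the centre of its underside, near the balance point; x points to the bristles, z up. Grip the handle across y, for instance at x = -10.
- roller: Hand ink roller lying flat, 160 g. Along its x: green round handle, 20 diameter, x = -60 to +20, axis 17 above the underside; steel fork 66 wide, x = +19 to +59; black rubber roller 34 diameter, 56 wide, fixed, at x = +55 (ends at +72); steel foot 34 wide under the handle at x = -56 to -44. Origin on the handle's line, at underside height; z up. Grip the handle across y, x = -35 to +5.
- caddy: Dark wooden caddy with three square bays in a row along its y, 214 long (y) by 74 wide (x) outside; each bay 66 by 66 inside; walls 4 thick, rim 22 above the table, floor 4 thick. Bay centres at x = 0: blue floor at y = +70, yellow floor at y = 0, red floor at y = -70. Fixed to the table. Origin at the centre of its underside.
- brush_tray: White plastic tray, for the brush, 173 long (its y) by 113 wide (its x), outside; walls 4 thick, rim 22 above the table, floor 4 thick, inside 165 by 105. Fixed to the table. Origin at the centre of its underside; x across it, y along it.
- roller_tray: Grey painted tray, for the ink roller, 173 long (its y) by 113 wide (its x), outside; walls 4 thick, rim 22 above the table, floor 4 thick, inside 165 by 105. Fixed to the table. Origin at the centre of its underside; x across it, y along it.
- tape: Bystander: cream roll of tape lying flat, 70 outer diameter, 20 high. Origin at the centre of its underside.
- weight: Bystander: round steel weight, 56 diameter, 30 high, with a small knob to height 42. Origin at the centre of its underside.
Not all that is in view belongs to the job. Leave any green look-alike of the pot_red alone. Leave any turquoise look-alike of the pot_blue alone.

How it is judged:
By the outcome, as a careful person would: the job done as asked, in the order asked, and still so for the second after the job is handed in, with the robot touching nothing.
It also fails if it takes over 128 s, if anything falls off the work surface, if the arm or the gripper's body presses on something with over 40 N, if the wrist force passes 120 N, or if a joint passes its speed limit or range.

## Working session

There is one attempt and no reset: what is moved stays moved. The work goes in short steps, Python scripts to look and compute and a tool call to move; the robot and the scene stay as the last step left them, time stands still between calls to the robot, and variables do not carry over. Pictures are saved under pics/ and viewed, at most 14 in all, crops included, and the job is handed in when it is done.

Besides the shell and the picture viewer there is one more tool, called after "Request:" as name(argument=value, ...), one argument or row to a line, values as JSON. drive_tool: Moves the arm, as the interface text tells. Its arguments: {"type":"object","properties":{"motion":{"type":"array"}},"required":["motion"]}

```bash
ls; mkdir -p pics; python3 - <<'E'
from cell import monitor,cams
import cv2,numpy as np,pickle
s=monitor.read_state();print(s)
d={}
for n in("scene","top","wrist"):
    d[n]=cams.get_image(n);cv2.imwrite(f"pics/{n}0.png",d[n]["color"])
    print(n,d[n]["K"].tolist(),np.round(-d[n]["R"].T@d[n]["t"],1))
pickle.dump(d,open("im0.pkl","wb"))
E
```

```text
pics
{'clock': 0.0, 'qpos': array([-1.20580997,  0.62931718,  0.03842891,  1.51836194, -0.02699843,
        0.99631553, -0.02000421]), 'qd': array([ 0.00055088,  0.00039702, -0.00099044, -0.00141871,  0.00067682,
        0.00020938, -0.00091066]), 'tau': array([ 9.45846136e-05, -5.63400042e+01,  1.22644342e+00, -1.93438375e+01,
        1.10857340e-02,  1.07626832e-02,  6.91222013e-06]), 'eef_pos': array([271.13647208, 590.0616434 , 230.4095586 ]), 'tool_rot': array([-3.13970828e+00,  1.70469312e-05,  2.71081365e+00]), 'force': array([ 0.28675875,  0.60810459, -0.42719216]), 'torque': array([ 0.00314557,  0.03706761, -0.00053843]), 'gripper_force': 0.0, 'width': 85.45403794324595}
scene [[514.9472324694781, 0.0, 283.91275124236427], [0.0, 514.9472324694781, 209.30914378460002], [0.0, 0.0, 1.0]] [1227.5 -226.1 1070.3]
top [[426.68618422164144, 0.0, 280.2744525109154], [0.0, 426.68618422164144, 204.54194899338614], [0.0, 0.0, 1.0]] [ 262.8   -3.7 1152.4]
wrist [[372.58308552278834, 0.0, 282.69121522396586], [0.0, 372.58308552278834, 214.38782239322236], [0.0, 0.0, 1.0]] [209.9 617.4 373. ]
```

View pics/scene0.png

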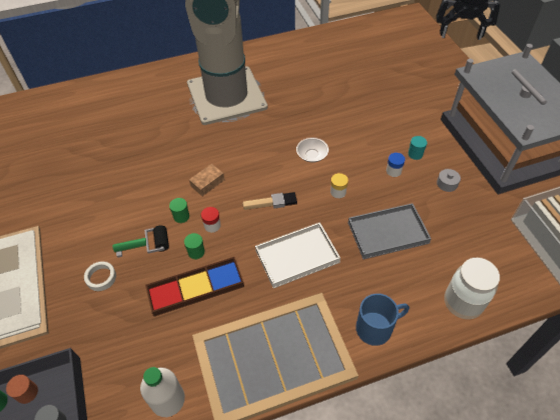

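View pics/top0.png

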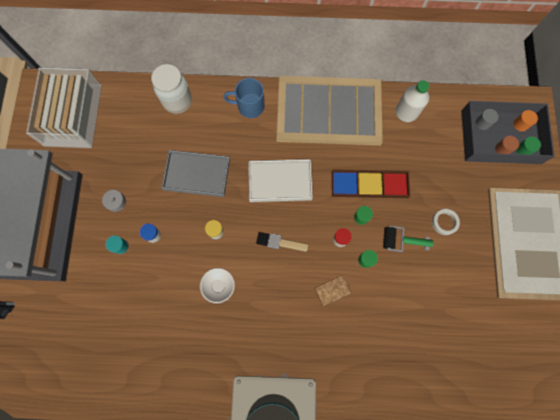

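Scene view: red pot at (210,218) with green look-alikes at (180,210) and (195,245). The blue pot is at (396,162) and its turquoise look-alike at (418,147). Yellow is at (340,185), brush (270,200), roller (140,242), caddy (195,285), white tray (297,253) and grey tray (388,230).
Top view: red (343,237), greens (364,214) and (369,259), blue (149,232), turquoise (116,244), yellow (213,229), brush (282,242), roller (408,239). The lid colours pick out the red and blue pots; I'll confirm that in one enlarged crop.

```bash
cat > h.py <<'E'
import numpy as np,cv2,pickle
def ray(c,px):
    d=c["R"].T@np.linalg.solve(c["K"],[px[0],px[1],1.]);return -c["R"].T@c["t"],d/np.linalg.norm(d)
def plane(c,px,z):
    o,d=ray(c,px);return o+d*(z-o[2])/d[2]
def tri(a,p,b,q):
    o1,d1=ray(a,p);o2,d2=ray(b,q)
    s=np.linalg.lstsq(np.c_[d1,-d2],o2-o1,rcond=None)[0]
    x,y=o1+s[0]*d1,o2+s[1]*d2
    return (x+y)/2,np.linalg.norm(x-y)
def proj(c,X):
    v=c["K"]@(c["R"]@np.asarray(X,float)+c["t"]);return v[:2]/v[2]
def mask(c,lo,hi,box):
    h=cv2.cvtColor(c["color"],cv2.COLOR_BGR2HSV)
    if lo[0]<0: m=cv2.inRange(h,(0,*lo[1:]),hi)|cv2.inRange(h,(180+lo[0],*lo[1:]),(180,*hi[1:]))
    else: m=cv2.inRange(h,lo,hi)
    z=np.zeros_like(m);x0,y0,x1,y1=box;z[y0:y1,x0:x1]=m[y0:y1,x0:x1]
    n,l,s,_=cv2.connectedComponentsWithStats(z)
    return (l==1+np.argmax(s[1:,4])).astype(np.uint8)*255
def cen(m):
    M=cv2.moments(m,True);return np.array([M["m10"]/M["m00"],M["m01"]/M["m00"]]),M["m00"]
E
python3 - <<'E'
from h import *
d=pickle.load(open("im0.pkl","rb"));T,S=d["top"],d["scene"]
H=dict(blue=((105,150,60),(128,255,255)),yellow=((20,140,100),(33,255,255)),red=((-8,170,70),(6,255,255)))
B=dict(blue=((135,218,165,248),(383,145,410,180)),yellow=((200,215,228,245),(326,170,352,200)),red=((330,222,356,252),(198,204,224,235)),
 cblue=((330,168,412,200),(145,255,245,312)))
for k,(lo,hi) in H.items():
    r=[cen(mask(c,lo,hi,b)) for c,b in zip((T,S),B[k])]
    X,e=tri(T,r[0][0],S,r[1][0]);print(k,r,X.round(1),round(e,1))
    r=[cen(mask(c,lo,hi,b)) for c,b in zip((T,S),B["cblue"])]
    X,e=tri(T,r[0][0],S,r[1][0]);print("  bay",r,X.round(1),round(e,1))
def crop(c,x,y,w,h,W): 
    return cv2.resize(c["color"][y:y+h,x:x+w],(W,int(h*W/w)),interpolation=cv2.INTER_CUBIC)
a=crop(T,320,160,150,112,400);b=crop(T,100,140,150,112,400);e=crop(S,105,195,150,112,400);f=crop(S,330,125,150,112,400)
cv2.imwrite("pics/c1.png",np.vstack([np.hstack([a,b]),np.hstack([e,f])]))
a=crop(T,240,150,80,60,400);b=crop(T,370,205,80,60,400);e=crop(S,235,175,80,60,400);f=crop(S,105,210,80,60,400)
cv2.imwrite("pics/c2.png",np.vstack([np.hstack([a,b]),np.hstack([e,f])]))
E
```

```text
blue [(array([148.175, 231.59 ]), 200.0), (array([396.00518135, 160.01554404]), 193.0)] [453.6 348.4  41. ] 1.0
  bay [(array([345.06073753, 182.56616052]), 461.0), (array([223.74377224, 275.66192171]), 562.0)] [ 618.4 -175.9    9.7] 1.2
yellow [(array([212.96995708, 227.80686695]), 233.0), (array([339.13488372, 181.19534884]), 215.0)] [469.9 177.8  41.7] 0.1
  bay [(array([370.02339181, 183.50097466]), 513.0), (array([194.63738019, 285.09265176]), 626.0)] [ 618.8 -246.     8.3] 1.2
red [(array([342.89400922, 235.71889401]), 217.0), (array([209.77235772, 214.93089431]), 246.0)] [ 461.6 -164.9   43.2] 1.6
  bay [(array([394.90643275, 183.70760234]), 513.0), (array([164.8502994 , 294.63023952]), 668.0)] [ 620.4 -315.7    9.4] 0.5
```

View pics/c1.png

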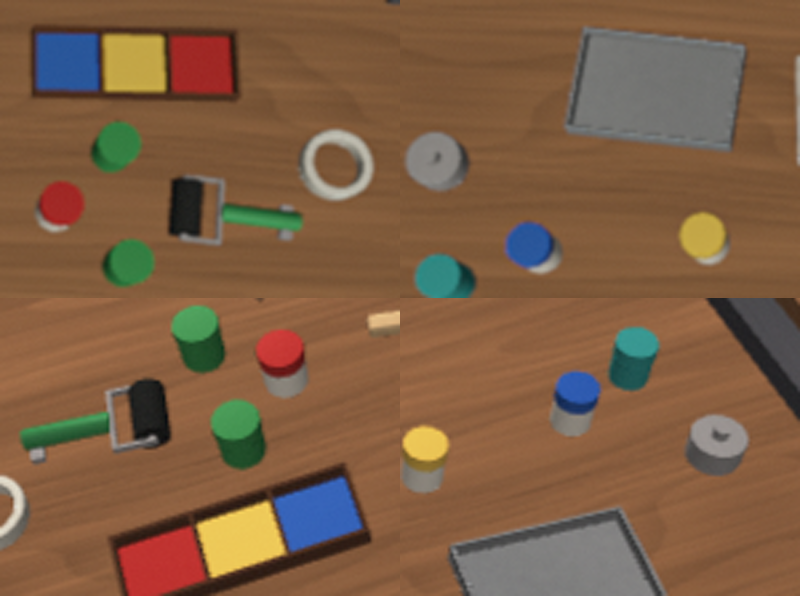

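View pics/c2.png

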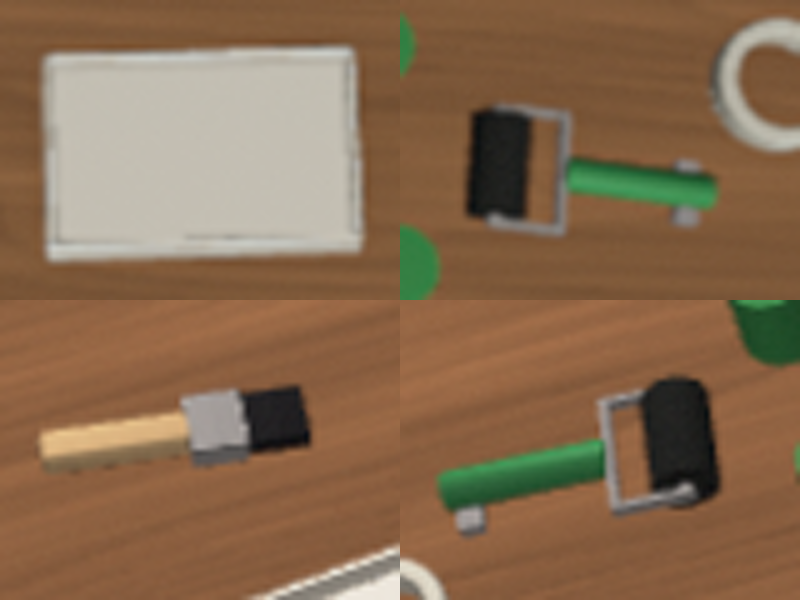

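The crop confirms it. The red-lidded pot with a white body (crop 60,205) is the one between two all-green cylinders (crop 118,145 and 128,262). The blue-lidded pot with a white body (crop 530,245) is the one beside an all-turquoise cylinder (crop 440,275). The second crop shows the white tray, the roller pointing to +y (rubber on the left at 500,165, handle 570–715) and the brush (bristles on the right in the scene view). Next I'll measure the trays, brush and roller.

```bash
python3 - <<'E'
from h import *
d=pickle.load(open("im0.pkl","rb"));T,S=d["top"],d["scene"]
def do(n,lo,hi,bt,bs,zs):
    P=[]
    for c,b in((T,bt),(S,bs)):
        m=mask(c,lo,hi,b);p,A=cen(m);P.append(p);r=cv2.minAreaRect(cv2.findNonZero(m))
        w=np.array([plane(c,q,zs)[:2] for q in cv2.boxPoints(r)]).round(0)
        cw,rr,a=cv2.minAreaRect(np.array([plane(c,q[0],zs)[:2] for q in cv2.findNonZero(m)],np.float32))
        print(n,p.round(1),A,"pl",plane(c,p,zs).round(1),"rect",np.round(cw,1),np.round(rr,1),round(a,1))
    X,e=tri(T,P[0],S,P[1]);print("   tri",X.round(1),round(e,1))
do("wtray",(0,0,150),(40,60,255),(240,152,320,208),(250,220,345,288),4)
do("gtray",(80,0,60),(130,80,200),(155,145,235,200),(340,200,435,260),4)
do("brush handle",(8,60,175),(28,160,255),(255,228,312,255),(238,188,300,214),12)
do("ferrule",(0,0,90),(180,45,255),(262,230,284,252),(268,190,290,210),16)
do("bristle",(0,0,0),(180,255,45),(250,228,275,252),(280,188,300,210),16)
do("grn handle",(55,100,50),(75,255,255),(398,228,440,255),(108,230,150,255),17)
do("rubber",(0,0,0),(180,255,50),(380,222,402,256),(148,220,172,256),17)
E
```

```text
wtray [279.7 180.4] 2560.0 pl [619.4   6.5   4. ] rect [620.6   6. ] [120.7 175.7] 3.9
wtray [296.6 253.7] 2720.0 pl [616.6   7.2   4. ] rect [611.1   8.8] [115.2 179.3] 3.9
   tri [618.4   6.5   7.2] 0.1
gtray [220.3 193.6] 17.0 pl [574.6 170.8   4. ] rect [573.5 171.3] [ 9.7 21.1] 25.0
gtray [358.2 228. ] 4.0 pl [598.3 178.3   4. ] rect [598.2 178.6] [5.6 4. ] 37.7
   tri [583.2 180.8 -20.2] 13.0
brush handle [293.3 245.3] 154.0 pl [436.  -36.9  12. ] rect [436.4 -36.2] [72.2 15.4] 80.8
brush handle [257.3 201.4] 156.0 pl [438.5 -35.7  12. ] rect [438.5 -35.2] [76.5 16.9] 80.7
   tri [436.5 -36.1   9.6] 1.8
ferrule [273.7 240.8] 155.0 pl [445.4  16.3  16. ] rect [445.7  16.4] [30.6 36.2] 80.9
ferrule [277.9 199.4] 141.0 pl [453.5  15.8  16. ] rect [455.2  15.7] [30.6 43.6] 81.4
   tri [447.   17.1   7.2] 1.3
bristle [262.6 238.4] 113.0 pl [450.7  46.4  16. ] rect [450.8  46.5] [27.5 29.3] 80.8
bristle [289.8 198.6] 126.0 pl [461.2  45.5  16. ] rect [460.9  45.9] [29.2 36. ] 77.1
   tri [452.8  47.7   4.6] 1.6
grn handle [417.7 241.3] 173.0 pl [ 458.5 -370.6   17. ] rect [ 458.4 -371.3] [75.6 16.6] 85.3
grn handle [129.2 244.4] 238.0 pl [ 461.5 -369.4   17. ] rect [ 461.6 -369.4] [77.4 21.5] 85.1
   tri [ 459.1 -370.6   14.2] 1.8
rubber [389.2 237.3] 220.0 pl [ 466.5 -294.4   17. ] rect [ 466.3 -294.3] [29.3 55.9] 84.4
rubber [160.6 236.8] 272.0 pl [ 465.8 -292.9   17. ] rect [ 467.7 -293.5] [30.8 73.6] 85.8
   tri [ 466.4 -293.5   18.1] 1.3
```

Request:
drive_tool(
  motion=[
    {"fingers": 1,"linear": [0,0,0],"twist": 0.12},
    {"fingers": 1,"linear": [0,0,0],"twist": 0.12},
    {"fingers": 1,"linear": [0,0,0],"twist": 0.12},
    {"fingers": 1,"linear": [0,0,0],"twist": 0.12},
    {"fingers": 1,"linear": [0,0,0],"twist": 0.12},
  ],
)

```text
clock: 0.57
eef_pos: [271.3, 590.4, 231.0]
tool_rot: [-3.141, 0.0, 2.105]
force: [-0.2, 1.0, -0.9]
width: 85.5
gripper_force: 0.0
```

Request:
drive_tool(
  motion=[
    {"fingers": 1,"linear": [0,0,0],"twist": 0.12},
    {"fingers": 1,"linear": [0,0,0],"twist": 0.12},
    {"fingers": 1,"linear": [0,0,0],"twist": 0.12},
    {"fingers": 1,"linear": [0,0,0],"twist": 0.12},
    {"fingers": 1,"linear": [0,0,0],"twist": 0.06},
  ],
)

```text
clock: 0.98
eef_pos: [271.1, 590.5, 230.9]
tool_rot: [-3.141, 0.001, 1.565]
force: [-0.4, 0.0, 0.7]
width: 85.2
gripper_force: 0.0
```

Request:
drive_tool(
  motion=[
    {"fingers": 1,"linear": [-0.02,0.015,0.01],"twist": 0},
    {"fingers": 1,"linear": [-0.03,0.023,0.01],"twist": 0},
    {"fingers": 1,"linear": [-0.03,0.023,0.01],"twist": 0},
    {"fingers": 1,"linear": [-0.03,0.023,0.01],"twist": 0},
    {"fingers": 1,"linear": [-0.03,0.023,0.01],"twist": 0},
  ],
)

```text
clock: 1.4
eef_pos: [378.9, 449.2, 180.7]
tool_rot: [-3.142, 0.0, 1.572]
force: [0.7, -0.1, 0.6]
width: 85.7
gripper_force: 0.0
```

```bash
python3 - <<'E'
from h import *
from cell import monitor,cams
s=monitor.read_state();print({k:np.round(s[k],3) for k in("clock","qpos","eef_pos","tool_rot","force","width")})
w=cams.get_image("wrist");pickle.dump(w,open("w1.pkl","wb"));cv2.imwrite("pics/w1.png",w["color"])
m=mask(w,(105,150,60),(128,255,255),(0,0,560,420));p,A=cen(m);print(p,A,plane(w,p,46))
d=pickle.load(open("im0.pkl","rb"));T,S=d["top"],d["scene"]
C=[]
for c,b in((T,(155,145,236,200)),(S,(340,198,435,262))):
    m=mask(c,(0,0,60),(180,60,200),b);p,A=cen(m);C.append(p)
    print(p,A,plane(c,p,4).round(1),[np.round(v,1) for v in cv2.minAreaRect(np.array([plane(c,q[0],12)[:2] for q in cv2.findNonZero(m)],np.float32))])
print(tri(T,C[0],S,C[1]))
E
```

```text
{'clock': np.float64(1.4), 'qpos': array([-1.123,  0.619,  0.325,  1.756, -0.259,  0.809, -0.674]), 'eef_pos': array([378.892, 449.195, 180.707]), 'tool_rot': array([-3.142,  0.   ,  1.572]), 'force': array([ 0.691, -0.125,  0.569]), 'width': np.float64(85.685)}
[372.28619154 324.30846325] 1796.0 [453.35255699 344.03880249  46.        ]
[195.58563536 173.03433307] 2534.0 [632.  244.8   4. ] [array([630.3, 243.5]), array([177.1, 118.8]), np.float64(85.6)]
[388.4931461  230.63858241] 2991.0 [631.  245.7   4. ] [array([633.2, 243.5]), array([180.4, 123.5]), np.float64(85.5)]
(array([631.70607031, 244.80023548,   5.28136564]), np.float64(0.6396222345654833))
```

Request:
drive_tool(
  motion=[
    {"fingers": 1,"linear": [-0.03,0.022,0.015],"twist": 0},
    {"fingers": 1,"linear": [-0.03,0.022,0.015],"twist": 0},
    {"fingers": 1,"linear": [-0.03,0.022,0.015],"twist": 0},
    {"fingers": 1,"linear": [-0.012,0.008,0.015],"twist": 0},
    {"fingers": 1,"linear": [0,0,0],"twist": 0},
  ],
)

```text
clock: 1.87
eef_pos: [454.1, 342.5, 118.9]
tool_rot: [-3.14, 0.006, 1.563]
force: [-0.6, -0.4, -0.1]
width: 85.6
gripper_force: 0.0
```

```bash
python3 - <<'E'
from h import *
from cell import monitor,cams
s=monitor.read_state();print(s["eef_pos"].round(1),s["tool_rot"].round(3))
w1=pickle.load(open("w1.pkl","rb"))
w=cams.get_image("wrist");cv2.imwrite("pics/w2.png",w["color"])
m=mask(w,(105,150,60),(128,255,255),(0,0,560,420));p,A=cen(m);print(p,A,plane(w,p,47),(-w["R"].T@w["t"]).round(0))
q,_=cen(mask(w1,(105,150,60),(128,255,255),(0,0,560,420)));print(tri(w,p,w1,q))
E
```

```text
[454.1 342.5 118.9] [-3.14   0.006  1.563]
[282.68432092 220.31672784] 3814.0 [453.22558766 345.84170447  47.        ] [454. 409. 261.]
(array([452.90785214, 346.05202293,  48.7324947 ]), np.float64(0.866342381294466))
```

View pics/w2.png

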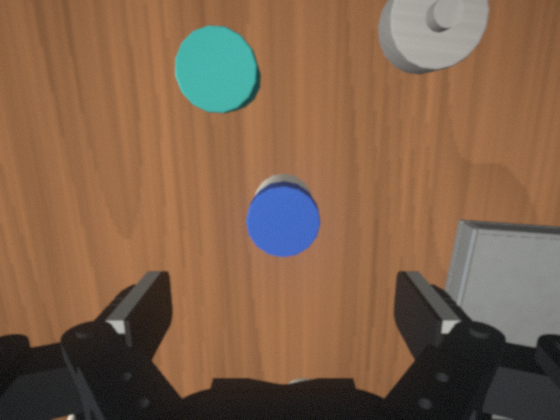

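The wrist view shows the blue lid at (283,218), turquoise at (217,68) and the steel weight at (435,25). The fingers are centred on the blue pot in x, and it sits about 4 mm further in +y. Two views put the lid at z≈49.

Request:
drive_tool(
  motion=[
    {"fingers": 1,"linear": [0.004,-0.001,0.03],"twist": 0},
    {"fingers": 1,"linear": [0,0,0.03],"twist": 0},
    {"fingers": 1,"linear": [0,0,0.03],"twist": 0},
    {"fingers": 1,"linear": [0,0,0.01],"twist": 0},
    {"fingers": 0.3,"linear": [0,0,0],"twist": 0},
  ],
)

```text
clock: 2.33
eef_pos: [449.0, 353.2, 19.4]
tool_rot: [-3.137, 0.002, 1.573]
force: [-0.5, 0.8, 0.1]
width: 76.1
gripper_force: 0.0
```

Request:
drive_tool(
  motion=[
    {"fingers": 0.3,"linear": [0,0,0],"twist": 0},
    {"fingers": 0.3,"linear": [0,0,0],"twist": 0},
    {"fingers": 0.3,"linear": [0,0,0],"twist": 0},
    {"fingers": 0.3,"linear": [0,0,0],"twist": 0},
    {"fingers": 0.3,"linear": [0,0,0],"twist": 0},
  ],
)

```text
clock: 2.75
eef_pos: [452.7, 354.0, 23.5]
tool_rot: [3.139, -0.003, 1.571]
force: [-0.7, -0.3, 7.0]
width: 42.1
gripper_force: 60.7
```

```bash
cat >> h.py <<'E'
def st():
    from cell import monitor
    s=monitor.read_state();print({k:np.round(s[k],2).tolist() for k in("clock","eef_pos","tool_rot","force","width","gripper_force")})
E
python3 - <<'E'
from h import *
from cell import cams
st();w=cams.get_image("wrist");s=cams.get_image("scene");st()
cv2.imwrite("pics/w3.png",np.hstack([cv2.resize(w["color"],(400,300)),cv2.resize(s["color"][110:200,350:470],(400,300))]))
E
```

```text
{'clock': 2.75, 'eef_pos': [452.71, 354.0, 23.53], 'tool_rot': [3.14, -0.0, 1.57], 'force': [-0.75, -0.31, 6.97], 'width': 42.09, 'gripper_force': 60.65}
{'clock': 2.85, 'eef_pos': [452.69, 354.02, 23.53], 'tool_rot': [3.14, -0.0, 1.57], 'force': [0.21, 1.52, 7.29], 'width': 42.35, 'gripper_force': 60.65}
```

View pics/w3.png

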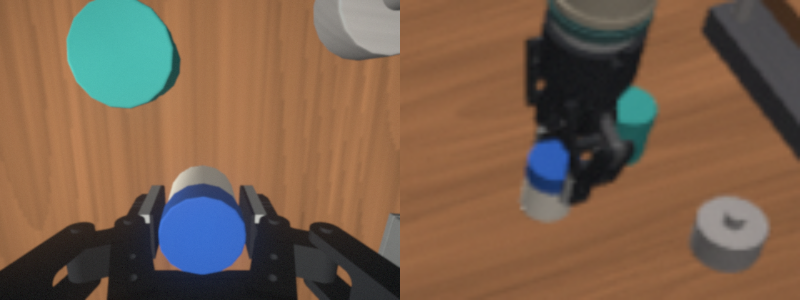

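The grip holds, but the pads sit about 7 mm too far in +y of the lid centre (crop 202,230, pads around 215 and above). I'll open, recentre and grip again.

Request:
drive_tool(
  motion=[
    {"fingers": 1,"linear": [0,0,0],"twist": 0},
    {"fingers": 1,"linear": [0,0,0],"twist": 0},
    {"fingers": 1,"linear": [0,0,0],"twist": 0},
    {"fingers": 1,"linear": [-0.004,0,0],"twist": 0},
    {"fingers": 1,"linear": [-0.003,0,0],"twist": 0},
  ],
)

```text
clock: 3.27
eef_pos: [451.3, 345.2, 21.3]
tool_rot: [-3.141, 0.0, 1.571]
force: [-0.1, 0.4, 0.4]
width: 85.2
gripper_force: 0.0
```

Request:
drive_tool(
  motion=[
    {"fingers": 1,"linear": [0,0,0],"twist": 0},
    {"fingers": 1,"linear": [0,0,0],"twist": 0},
  ],
)

```text
clock: 3.43
eef_pos: [451.5, 345.1, 21.2]
tool_rot: [-3.141, 0.0, 1.57]
force: [0.6, -0.6, -1.0]
width: 85.4
gripper_force: 0.0
```

```bash
python3 - <<'E'
from h import *
from cell import cams
st();w=cams.get_image("wrist")
m=mask(w,(105,150,60),(128,255,255),(0,0,560,420));p,A=cen(m);print(p,A,plane(w,p,48))
E
```

```text
{'clock': 3.43, 'eef_pos': [451.48, 345.08, 21.23], 'tool_rot': [-3.14, 0.0, 1.57], 'force': [0.57, -0.6, -0.99], 'width': 85.45, 'gripper_force': 0.0}
[285.2884312  308.58676599] 11410.0 [451.43986776 345.62287047  48.        ]
```

Request:
drive_tool(
  motion=[
    {"fingers": 0.2,"linear": [0,0,0],"twist": 0},
    {"fingers": 0.2,"linear": [0,0,0],"twist": 0},
    {"fingers": 0.2,"linear": [0,0,0],"twist": 0},
    {"fingers": 0.2,"linear": [0,0,0],"twist": 0},
    {"fingers": 0.2,"linear": [0,0,0],"twist": 0},
  ],
)

```text
clock: 3.9
eef_pos: [451.6, 345.9, 21.6]
tool_rot: [3.141, -0.0, 1.571]
force: [0.0, 0.6, 3.7]
width: 42.5
gripper_force: 60.5
```

Request:
drive_tool(
  motion=[
    {"fingers": 0.2,"linear": [0,0,0],"twist": 0},
    {"fingers": 0.2,"linear": [0,0,-0.01],"twist": 0},
    {"fingers": 0.2,"linear": [0,0,-0.02],"twist": 0},
    {"fingers": 0.2,"linear": [0,0,-0.03],"twist": 0},
    {"fingers": 0.2,"linear": [0,0,-0.02],"twist": 0},
  ],
)

```text
clock: 4.32
eef_pos: [451.6, 345.5, 103.2]
tool_rot: [3.141, -0.0, 1.57]
force: [0.5, -0.1, -1.0]
width: 42.6
gripper_force: 60.9
```

Request:
drive_tool(
  motion=[
    {"fingers": 0.2,"linear": [0,0,0],"twist": 0},
    {"fingers": 0.2,"linear": [0,0,0],"twist": 0},
  ],
)

```text
clock: 4.48
eef_pos: [451.9, 346.2, 102.6]
tool_rot: [3.14, -0.002, 1.571]
force: [-0.1, -0.4, -0.2]
width: 42.7
gripper_force: 60.9
```

```bash
python3 - <<'E'
from h import *
from cell import cams
st();w=cams.get_image("wrist");s=cams.get_image("scene");st()
cv2.imwrite("pics/w4.png",np.hstack([cv2.resize(w["color"],(400,300)),cv2.resize(s["color"][90:200,340:480],(400,300))]))
E
```

```text
{'clock': 4.48, 'eef_pos': [451.88, 346.16, 102.61], 'tool_rot': [3.14, -0.0, 1.57], 'force': [-0.11, -0.4, -0.15], 'width': 42.75, 'gripper_force': 60.93}
{'clock': 4.58, 'eef_pos': [450.55, 345.36, 100.71], 'tool_rot': [-3.14, 0.0, 1.57], 'force': [-0.98, 0.61, -1.04], 'width': 42.5, 'gripper_force': 60.93}
```

View pics/w4.png

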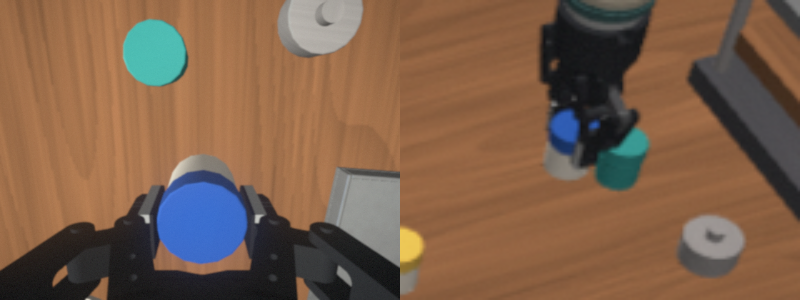

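The pot is held upright, lid at (203,218) between the pads and lifted clear. Carrying it to the blue bay.

Request:
drive_tool(
  motion=[
    {"fingers": 0.2,"linear": [-0.016,0.006,-0.01],"twist": 0},
    {"fingers": 0.2,"linear": [-0.028,0.009,0],"twist": 0},
    {"fingers": 0.2,"linear": [-0.028,0.009,0],"twist": 0},
    {"fingers": 0.2,"linear": [-0.028,0.009,0],"twist": 0},
    {"fingers": 0.2,"linear": [-0.028,0.009,0],"twist": 0},
  ],
)

```text
clock: 5.0
eef_pos: [492.6, 216.0, 109.9]
tool_rot: [-3.139, 0.001, 1.571]
force: [1.1, -0.0, -1.7]
width: 42.6
gripper_force: 61.0
```

Request:
drive_tool(
  motion=[
    {"fingers": 0.2,"linear": [-0.028,0.009,0],"twist": 0},
    {"fingers": 0.2,"linear": [-0.028,0.009,0],"twist": 0},
    {"fingers": 0.2,"linear": [-0.028,0.009,0],"twist": 0},
    {"fingers": 0.2,"linear": [-0.028,0.009,0],"twist": 0},
    {"fingers": 0.2,"linear": [-0.028,0.009,0],"twist": 0},
  ],
)

```text
clock: 5.42
eef_pos: [537.5, 76.1, 109.8]
tool_rot: [-3.138, 0.0, 1.571]
force: [0.8, 0.2, -0.6]
width: 42.1
gripper_force: 61.0
```

Request:
drive_tool(
  motion=[
    {"fingers": 0.2,"linear": [-0.028,0.009,0],"twist": 0},
    {"fingers": 0.2,"linear": [-0.028,0.009,0],"twist": 0},
    {"fingers": 0.2,"linear": [-0.028,0.009,0],"twist": 0},
    {"fingers": 0.2,"linear": [-0.028,0.009,0],"twist": 0},
    {"fingers": 0.2,"linear": [-0.028,0.009,0],"twist": 0},
  ],
)

```text
clock: 5.83
eef_pos: [582.4, -63.7, 109.7]
tool_rot: [-3.138, -0.0, 1.571]
force: [0.3, -0.2, -1.0]
width: 42.3
gripper_force: 61.0
```

Request:
drive_tool(
  motion=[
    {"fingers": 0.2,"linear": [-0.028,0.009,0],"twist": 0},
    {"fingers": 0.2,"linear": [-0.028,0.009,0],"twist": 0},
    {"fingers": 0.2,"linear": [-0.028,0.009,0],"twist": 0},
    {"fingers": 0.2,"linear": [-0.018,0.008,0],"twist": 0},
    {"fingers": 0.2,"linear": [0,0,0],"twist": 0},
  ],
)

```text
clock: 6.25
eef_pos: [618.2, -171.2, 109.8]
tool_rot: [-3.141, 0.004, 1.564]
force: [0.7, -0.8, -1.6]
width: 42.8
gripper_force: 61.0
```

```bash
python3 - <<'E'
from h import *
from cell import cams
st();w=cams.get_image("wrist");cv2.imwrite("pics/w5.png",w["color"]);st()
for k,lo,hi in(("yel",(20,140,100),(33,255,255)),("red",(-8,170,70),(6,255,255)),("blue",(105,150,60),(128,255,255))):
    m=mask(w,lo,hi,(0,0,560,420));p,A=cen(m);print(k,p,A,plane(w,p,4).round(1))
E
```

```text
{'clock': 6.25, 'eef_pos': [618.24, -171.19, 109.81], 'tool_rot': [-3.14, 0.0, 1.56], 'force': [0.67, -0.84, -1.64], 'width': 42.75, 'gripper_force': 61.02}
{'clock': 6.3, 'eef_pos': [617.42, -167.72, 109.55], 'tool_rot': [-3.14, 0.0, 1.57], 'force': [-0.68, -0.01, -1.01], 'width': 42.68, 'gripper_force': 61.02}
yel [547.71428571  11.28571429] 7.0 [777.4 -48.    4. ]
red [ 24.7208413  222.27997815] 3661.0 [ 438.3 -177.7    4. ]
blue [282.01303597 304.98288048] 12734.0 [ 616.4 -242.9    4. ]
```

View pics/w5.png

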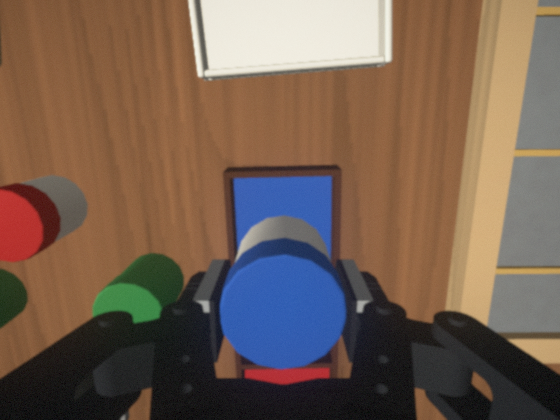

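The wrist view shows the pot (285,300) above the caddy. The caddy's edges are at x 225 and 340 and its far rim is at row 168, so x is aligned. I'll let it settle and check y from the rim.

Request:
drive_tool(
  motion=[
    {"fingers": 0.2,"linear": [0,0,0],"twist": 0},
    {"fingers": 0.2,"linear": [0,0,0],"twist": 0},
    {"fingers": 0.2,"linear": [0,0,0],"twist": 0},
  ],
)

```text
clock: 6.55
eef_pos: [617.9, -162.3, 110.6]
tool_rot: [-3.14, -0.001, 1.573]
force: [-0.4, -0.2, -1.2]
width: 42.3
gripper_force: 61.0
```

```bash
python3 - <<'E'
from h import *
from cell import cams
st();w=cams.get_image("wrist");st()
c=w["color"].astype(int);print(w["R"].round(3).tolist(),(-w["R"].T@w["t"]).round(1))
col=c[100:260,282].sum(1);print([(100+i,int(v)) for i,v in enumerate(col) if 45<i<95][::2])
for r in(166,168,170):print(r,plane(w,(282,r),22).round(1))
for r in(174,176,178):print(r,plane(w,(282,r),4).round(1))
E
```

```text
{'clock': 6.55, 'eef_pos': [617.91, -162.34, 110.65], 'tool_rot': [-3.14, -0.0, 1.57], 'force': [-0.41, -0.22, -1.22], 'width': 42.28, 'gripper_force': 61.02}
{'clock': 6.6, 'eef_pos': [618.08, -162.6, 110.9], 'tool_rot': [-3.14, -0.0, 1.57], 'force': [0.39, -0.15, -0.38], 'width': 42.31, 'gripper_force': 61.02}
[[1.0, 0.002, -0.0], [0.002, -0.965, 0.261], [0.0, -0.261, -0.965]] [616.9 -96.8 253.2]
[(146, 323), (148, 315), (150, 317), (152, 318), (154, 323), (156, 318), (158, 320), (160, 322), (162, 319), (164, 324), (166, 312), (168, 314), (170, 323), (172, 317), (174, 322), (176, 319), (178, 286), (180, 162), (182, 135), (184, 138), (186, 195), (188, 201), (190, 225), (192, 312), (194, 328)]
166 [ 616.5 -128.2   22. ]
168 [ 616.5 -129.4   22. ]
170 [ 616.5 -130.7   22. ]
174 [ 616.5 -136.     4. ]
176 [ 616.5 -137.4    4. ]
178 [ 616.5 -138.7    4. ]
```

Request:
drive_tool(
  motion=[
    {"fingers": 0.2,"linear": [-0.006,0,0],"twist": 0},
    {"fingers": 0.2,"linear": [-0.006,0,0.01],"twist": 0},
    {"fingers": 0.2,"linear": [0,0,0.02],"twist": 0},
    {"fingers": 0.2,"linear": [0,0,0.02],"twist": 0},
    {"fingers": 0.2,"linear": [0,0,0.02],"twist": 0},
  ],
)

```text
clock: 7.02
eef_pos: [618.3, -177.3, 40.2]
tool_rot: [3.141, 0.001, 1.57]
force: [-0.3, -0.0, -0.9]
width: 42.4
gripper_force: 61.0
```

Request:
drive_tool(
  motion=[
    {"fingers": 0.2,"linear": [0,0,0.006],"twist": 0},
    {"fingers": 0.2,"linear": [0,0,0.003],"twist": 0},
    {"fingers": 0.2,"linear": [0,0,0],"twist": 0},
    {"fingers": 0.2,"linear": [0,0,0],"twist": 0},
    {"fingers": 0.2,"linear": [0,0,0],"twist": 0},
  ],
)

```text
clock: 7.43
eef_pos: [619.3, -176.8, 33.5]
tool_rot: [3.139, 0.001, 1.571]
force: [0.9, 1.2, -1.3]
width: 42.5
gripper_force: 61.0
```

Request:
drive_tool(
  motion=[
    {"fingers": 0.2,"linear": [0,0,0.003],"twist": 0},
    {"fingers": 0.2,"linear": [0,0,0],"twist": 0},
    {"fingers": 0.2,"linear": [0,0,0.002],"twist": 0},
    {"fingers": 0.2,"linear": [0,0,0],"twist": 0},
    {"fingers": 0.2,"linear": [0,0,0],"twist": 0},
  ],
)

```text
clock: 7.85
eef_pos: [618.3, -176.3, 27.3]
tool_rot: [-3.141, -0.0, 1.571]
force: [0.2, -0.9, -0.5]
width: 42.7
gripper_force: 61.0
```

Request:
drive_tool(
  motion=[
    {"fingers": 0.2,"linear": [0,0,0.001],"twist": 0},
    {"fingers": 0.2,"linear": [0,0,0],"twist": 0},
    {"fingers": 0.2,"linear": [0,0,0],"twist": 0},
  ],
)

```text
clock: 8.1
eef_pos: [618.4, -176.4, 26.2]
tool_rot: [-3.141, -0.0, 1.571]
force: [-0.4, 0.5, -0.2]
width: 42.7
gripper_force: 61.0
```

Request:
drive_tool(
  motion=[
    {"fingers": 0.2,"linear": [0,0,0.001],"twist": 0},
    {"fingers": 0.2,"linear": [0,0,0],"twist": 0},
    {"fingers": 0.2,"linear": [0,0,0],"twist": 0},
  ],
)

```text
clock: 8.35
eef_pos: [618.5, -176.4, 25.7]
tool_rot: [3.141, 0.0, 1.571]
force: [-1.1, 0.0, 2.7]
width: 42.3
gripper_force: 61.4
```

Request:
drive_tool(
  motion=[
    {"fingers": 0.2,"linear": [0,0,0.001],"twist": 0},
    {"fingers": 0.2,"linear": [0,0,0],"twist": 0},
    {"fingers": 0.2,"linear": [0,0,0],"twist": 0},
  ],
)

```text
clock: 8.6
eef_pos: [618.6, -176.4, 25.6]
tool_rot: [3.141, -0.0, 1.571]
force: [-3.1, 1.2, 10.3]
width: 42.5
gripper_force: 62.2
```

Request:
drive_tool(
  motion=[
    {"fingers": 0.2,"linear": [0,0,-0.001],"twist": 0},
    {"fingers": 0.6,"linear": [0,0,0],"twist": 0},
    {"fingers": 0.9,"linear": [0,0,0],"twist": 0},
    {"fingers": 1,"linear": [0,0,0],"twist": 0},
    {"fingers": 1,"linear": [0,0,0],"twist": 0},
  ],
)

```text
clock: 9.02
eef_pos: [618.3, -176.4, 25.0]
tool_rot: [-3.141, -0.0, 1.571]
force: [-0.2, 0.4, -0.5]
width: 84.0
gripper_force: 0.0
```

Request:
drive_tool(
  motion=[
    {"fingers": 1,"linear": [0,0,0],"twist": 0},
    {"fingers": 1,"linear": [0,0,-0.02],"twist": 0},
    {"fingers": 1,"linear": [0,0,-0.03],"twist": 0},
    {"fingers": 1,"linear": [0,0,-0.03],"twist": 0},
    {"fingers": 1,"linear": [0,0,-0.025],"twist": 0},
  ],
)

```text
clock: 9.43
eef_pos: [618.7, -176.6, 131.9]
tool_rot: [3.141, 0.0, 1.571]
force: [0.4, -1.8, 0.5]
width: 85.4
gripper_force: 0.0
```

Request:
drive_tool(
  motion=[
    {"fingers": 1,"linear": [0.024,-0.01,0],"twist": 0},
    {"fingers": 1,"linear": [0.033,-0.014,0],"twist": 0},
    {"fingers": 1,"linear": [0.033,-0.014,0],"twist": 0},
    {"fingers": 1,"linear": [0.033,-0.014,0],"twist": 0},
    {"fingers": 1,"linear": [0.033,-0.014,0],"twist": 0},
  ],
)

```text
clock: 9.85
eef_pos: [551.6, -19.1, 130.4]
tool_rot: [3.141, -0.0, 1.57]
force: [1.1, 1.2, -0.4]
width: 85.3
gripper_force: 0.0
```

Request:
drive_tool(
  motion=[
    {"fingers": 1,"linear": [0.033,-0.014,0],"twist": 0},
    {"fingers": 1,"linear": [0.033,-0.014,0],"twist": 0},
    {"fingers": 1,"linear": [0.033,-0.014,0],"twist": 0},
    {"fingers": 1,"linear": [0.033,-0.014,0],"twist": 0},
    {"fingers": 1,"linear": [0.033,-0.014,0],"twist": 0},
  ],
)

```text
clock: 10.27
eef_pos: [481.6, 146.1, 130.4]
tool_rot: [3.141, -0.0, 1.571]
force: [0.5, 0.7, -0.5]
width: 85.2
gripper_force: 0.0
```

Request:
drive_tool(
  motion=[
    {"fingers": 1,"linear": [0.03,-0.012,0],"twist": 0},
    {"fingers": 1,"linear": [0,0,0.02],"twist": 0},
    {"fingers": 1,"linear": [0,0,0],"twist": 0},
    {"fingers": 1,"linear": [0,0,0],"twist": 0},
    {"fingers": 1,"linear": [0,0,0],"twist": 0},
  ],
)

```text
clock: 10.68
eef_pos: [471.1, 173.1, 110.7]
tool_rot: [3.141, 0.001, 1.568]
force: [0.5, -0.2, 0.5]
width: 85.0
gripper_force: 0.0
```

```bash
cat >> h.py <<'E'
H=dict(blue=((105,150,60),(128,255,255)),yellow=((20,140,100),(33,255,255)),red=((-8,170,70),(6,255,255)))
E
python3 - <<'E'
from h import *
from cell import cams
st();w=cams.get_image("wrist");S=cams.get_image("scene");st()
p,A=cen(mask(w,*H["yellow"],(0,0,560,420)));print(p,A,plane(w,p,48).round(1))
q,_=cen(mask(pickle.load(open("im0.pkl","rb"))["top"],*H["yellow"],(200,215,228,245)))
T=pickle.load(open("im0.pkl","rb"))["top"];print(tri(w,p,T,q))
cv2.imwrite("pics/s6.png",cv2.resize(S["color"][160:320,110:380],(800,474),interpolation=cv2.INTER_CUBIC))
E
```

```text
{'clock': 10.68, 'eef_pos': [471.11, 173.07, 110.65], 'tool_rot': [3.14, 0.0, 1.57], 'force': [0.47, -0.18, 0.51], 'width': 85.03, 'gripper_force': 0.0}
{'clock': 10.78, 'eef_pos': [471.46, 173.14, 110.93], 'tool_rot': [3.14, 0.0, 1.57], 'force': [0.31, 0.48, -0.52], 'width': 85.27, 'gripper_force': 0.0}
[279.91425439 225.76644737] 4560.0 [468.8 176.3  48. ]
(array([468.67690963, 176.54447261,  48.79937749]), np.float64(0.21503190625829244))
```

View pics/s6.png

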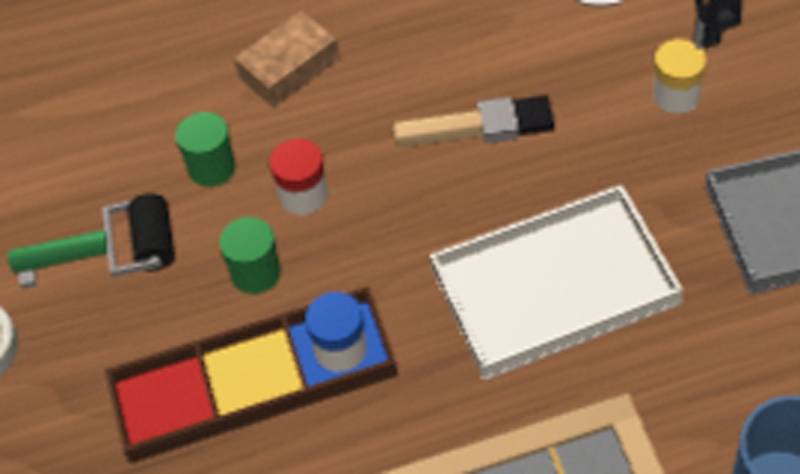

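The blue pot (335,330) stands upright in the blue bay. Yellow pot measured at (469,176.5), lid z≈49. Grasping it.

Request:
drive_tool(
  motion=[
    {"fingers": 1,"linear": [0.003,-0.002,0.02],"twist": 0},
    {"fingers": 1,"linear": [0,0,0.025],"twist": 0},
    {"fingers": 1,"linear": [0,0,0.025],"twist": 0},
    {"fingers": 1,"linear": [0,0,0.014],"twist": 0},
    {"fingers": 1,"linear": [0,0,0.005],"twist": 0},
  ],
)

```text
clock: 11.2
eef_pos: [468.0, 176.2, 19.8]
tool_rot: [-3.139, 0.001, 1.568]
force: [0.8, 0.1, -0.3]
width: 85.1
gripper_force: 0.0
```

Request:
drive_tool(
  motion=[
    {"fingers": 1,"linear": [0,0,0],"twist": 0},
    {"fingers": 1,"linear": [0,0,0],"twist": 0},
    {"fingers": 1,"linear": [0,0,0],"twist": 0},
    {"fingers": 1,"linear": [0,0,0],"twist": 0},
  ],
)

```text
clock: 11.53
eef_pos: [469.3, 177.8, 22.4]
tool_rot: [3.14, -0.001, 1.571]
force: [-0.5, 0.5, -0.7]
width: 85.0
gripper_force: 0.0
```

Request:
drive_tool(
  motion=[
    {"fingers": 0.2,"linear": [0,0,0],"twist": 0},
    {"fingers": 0.2,"linear": [0,0,0],"twist": 0},
    {"fingers": 0.2,"linear": [0,0,0],"twist": 0},
    {"fingers": 0.2,"linear": [0,0,0],"twist": 0},
    {"fingers": 0.2,"linear": [0,0,0],"twist": 0},
  ],
)

```text
clock: 11.95
eef_pos: [468.6, 177.8, 21.9]
tool_rot: [3.141, -0.0, 1.571]
force: [-1.0, -0.3, 6.9]
width: 42.7
gripper_force: 60.0
```

Request:
drive_tool(
  motion=[
    {"fingers": 0.2,"linear": [0,0,0],"twist": 0},
    {"fingers": 0.2,"linear": [0,0,0],"twist": 0},
  ],
)

```text
clock: 12.12
eef_pos: [468.7, 177.8, 21.9]
tool_rot: [3.141, -0.0, 1.571]
force: [-0.1, 1.2, 6.1]
width: 42.8
gripper_force: 60.0
```

Request:
drive_tool(
  motion=[
    {"fingers": 0.2,"linear": [0,0,-0.01],"twist": 0},
    {"fingers": 0.2,"linear": [0,0,-0.025],"twist": 0},
    {"fingers": 0.2,"linear": [0,0,-0.03],"twist": 0},
    {"fingers": 0.2,"linear": [0,0,-0.025],"twist": 0},
    {"fingers": 0.2,"linear": [-0.02,0.007,0],"twist": 0},
  ],
)

```text
clock: 12.53
eef_pos: [476.6, 162.8, 115.6]
tool_rot: [3.136, -0.005, 1.577]
force: [0.8, 0.8, -0.7]
width: 42.1
gripper_force: 61.0
```

Request:
drive_tool(
  motion=[
    {"fingers": 0.2,"linear": [-0.031,0.011,0],"twist": 0},
    {"fingers": 0.2,"linear": [-0.031,0.011,0],"twist": 0},
    {"fingers": 0.2,"linear": [-0.031,0.011,0],"twist": 0},
    {"fingers": 0.2,"linear": [-0.031,0.011,0],"twist": 0},
    {"fingers": 0.2,"linear": [-0.031,0.011,0],"twist": 0},
  ],
)

```text
clock: 12.95
eef_pos: [530.5, 1.2, 111.9]
tool_rot: [-3.142, -0.0, 1.571]
force: [0.8, -0.0, -0.9]
width: 42.1
gripper_force: 61.0
```

Request:
drive_tool(
  motion=[
    {"fingers": 0.2,"linear": [-0.031,0.011,0],"twist": 0},
    {"fingers": 0.2,"linear": [-0.031,0.011,0],"twist": 0},
    {"fingers": 0.2,"linear": [-0.031,0.011,0],"twist": 0},
    {"fingers": 0.2,"linear": [-0.031,0.011,0],"twist": 0},
    {"fingers": 0.2,"linear": [-0.031,0.011,0],"twist": 0},
  ],
)

```text
clock: 13.37
eef_pos: [585.3, -153.9, 111.8]
tool_rot: [-3.141, -0.0, 1.571]
force: [0.3, 0.0, -0.9]
width: 42.6
gripper_force: 61.0
```

Request:
drive_tool(
  motion=[
    {"fingers": 0.2,"linear": [-0.031,0.011,0],"twist": 0},
    {"fingers": 0.2,"linear": [-0.031,0.011,0],"twist": 0},
    {"fingers": 0.2,"linear": [-0.031,0.011,0],"twist": 0},
    {"fingers": 0.2,"linear": [0,0,0],"twist": 0},
    {"fingers": 0.2,"linear": [0,0,0],"twist": 0},
  ],
)

```text
clock: 13.78
eef_pos: [617.6, -248.5, 111.4]
tool_rot: [-3.141, 0.002, 1.567]
force: [-0.1, 0.7, -1.3]
width: 42.3
gripper_force: 61.1
```

Request:
drive_tool(
  motion=[
    {"fingers": 0.2,"linear": [0,0,0],"twist": 0},
    {"fingers": 0.2,"linear": [0,0,0],"twist": 0},
    {"fingers": 0.2,"linear": [0,0,0],"twist": 0},
  ],
)

```text
clock: 14.03
eef_pos: [618.3, -243.3, 111.4]
tool_rot: [-3.141, -0.001, 1.573]
force: [0.0, 0.0, -1.0]
width: 42.7
gripper_force: 61.1
```

```bash
python3 - <<'E'
from h import *
from cell import cams
st();w=cams.get_image("wrist");t=cams.get_image("top");st()
p,A=cen(mask(w,*H["blue"],(0,0,560,420)));print("bluepot+bay",p,A,plane(w,p,50).round(1))
cv2.imwrite("pics/w7.png",w["color"])
E
```

```text
{'clock': 14.03, 'eef_pos': [618.34, -243.33, 111.36], 'tool_rot': [-3.14, -0.0, 1.57], 'force': [0.02, 0.01, -1.02], 'width': 42.65, 'gripper_force': 61.12}
{'clock': 14.13, 'eef_pos': [618.47, -243.96, 111.46], 'tool_rot': [-3.14, -0.0, 1.57], 'force': [-0.74, -0.83, -1.27], 'width': 42.18, 'gripper_force': 61.12}
bluepot+bay [282.59720004 108.56863666] 10643.0 [ 617.3 -175.2   50. ]
```

View pics/w7.png

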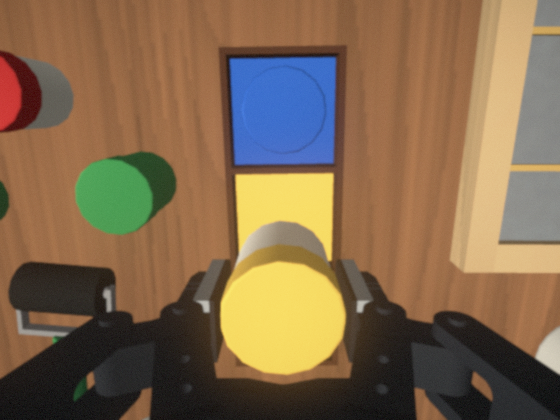

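Wrist view: blue pot (285,108) sits centred in its bay. The dividing wall at row 168 puts the yellow bay centre at about y=-245. The yellow pot is at (285,310), aligned in x. Lowering.

Request:
drive_tool(
  motion=[
    {"fingers": 0.2,"linear": [-0.001,0,0.01],"twist": 0},
    {"fingers": 0.2,"linear": [0,0,0.02],"twist": 0},
    {"fingers": 0.2,"linear": [0,0,0.02],"twist": 0},
    {"fingers": 0.2,"linear": [0,0,0.018],"twist": 0},
    {"fingers": 0.2,"linear": [0,0,0.008],"twist": 0},
  ],
)

```text
clock: 14.55
eef_pos: [616.5, -245.3, 32.1]
tool_rot: [-3.137, -0.002, 1.571]
force: [-1.0, 0.6, -1.2]
width: 42.1
gripper_force: 61.1
```

Request:
drive_tool(
  motion=[
    {"fingers": 0.2,"linear": [0,0,0.003],"twist": 0},
    {"fingers": 0.2,"linear": [0,0,0.001],"twist": 0},
    {"fingers": 0.2,"linear": [0,0,0],"twist": 0},
    {"fingers": 0.2,"linear": [0,0,0],"twist": 0},
    {"fingers": 0.2,"linear": [0,0,0],"twist": 0},
  ],
)

```text
clock: 14.97
eef_pos: [619.2, -246.7, 32.4]
tool_rot: [3.14, 0.001, 1.571]
force: [-0.6, -0.1, -1.0]
width: 42.3
gripper_force: 61.1
```

Request:
drive_tool(
  motion=[
    {"fingers": 0.2,"linear": [0,0,0.002],"twist": 0},
    {"fingers": 0.2,"linear": [0,0,0],"twist": 0},
    {"fingers": 0.2,"linear": [0,0,0.001],"twist": 0},
    {"fingers": 0.2,"linear": [0,0,0],"twist": 0},
    {"fingers": 0.2,"linear": [0,0,0],"twist": 0},
  ],
)

```text
clock: 15.38
eef_pos: [618.3, -246.4, 28.2]
tool_rot: [-3.141, -0.0, 1.571]
force: [0.3, -0.0, -0.7]
width: 42.4
gripper_force: 61.1
```

Request:
drive_tool(
  motion=[
    {"fingers": 0.2,"linear": [0,0,0.001],"twist": 0},
    {"fingers": 0.2,"linear": [0,0,0],"twist": 0},
    {"fingers": 0.2,"linear": [0,0,0.001],"twist": 0},
    {"fingers": 0.2,"linear": [0,0,0],"twist": 0},
    {"fingers": 0.2,"linear": [0,0,0],"twist": 0},
  ],
)

```text
clock: 15.8
eef_pos: [618.3, -246.3, 26.2]
tool_rot: [-3.141, -0.0, 1.571]
force: [-0.3, -0.7, -0.9]
width: 42.7
gripper_force: 61.1
```

Request:
drive_tool(
  motion=[
    {"fingers": 0.2,"linear": [0,0,0.001],"twist": 0},
    {"fingers": 0.2,"linear": [0,0,0],"twist": 0},
    {"fingers": 0.2,"linear": [0,0,0],"twist": 0},
  ],
)

```text
clock: 16.05
eef_pos: [618.4, -246.4, 26.0]
tool_rot: [3.141, -0.0, 1.571]
force: [-1.7, 0.3, 5.8]
width: 42.3
gripper_force: 61.6
```

Request:
drive_tool(
  motion=[
    {"fingers": 0.6,"linear": [0,0,0],"twist": 0},
    {"fingers": 0.9,"linear": [0,0,0],"twist": 0},
    {"fingers": 1,"linear": [0,0,0],"twist": 0},
    {"fingers": 1,"linear": [0,0,0],"twist": 0},
    {"fingers": 1,"linear": [0,0,0],"twist": 0},
  ],
)

```text
clock: 16.47
eef_pos: [618.4, -246.3, 25.1]
tool_rot: [-3.141, -0.0, 1.571]
force: [0.6, 0.3, -0.7]
width: 85.9
gripper_force: 0.0
```

Request:
drive_tool(
  motion=[
    {"fingers": 1,"linear": [0,0,-0.01],"twist": 0},
    {"fingers": 1,"linear": [0,0,-0.02],"twist": 0},
    {"fingers": 1,"linear": [0,0,-0.03],"twist": 0},
    {"fingers": 1,"linear": [0,0,-0.03],"twist": 0},
    {"fingers": 1,"linear": [0,0,-0.015],"twist": 0},
  ],
)

```text
clock: 16.88
eef_pos: [620.2, -247.3, 134.8]
tool_rot: [3.136, 0.002, 1.571]
force: [1.2, -0.5, 0.7]
width: 85.5
gripper_force: 0.0
```

Request:
drive_tool(
  motion=[
    {"fingers": 1,"linear": [0.009,-0.018,0],"twist": 0},
    {"fingers": 1,"linear": [0.015,-0.028,0],"twist": 0},
    {"fingers": 1,"linear": [0.015,-0.028,0],"twist": 0},
    {"fingers": 1,"linear": [0.015,-0.028,0],"twist": 0},
    {"fingers": 1,"linear": [0.015,-0.028,0],"twist": 0},
  ],
)

```text
clock: 17.3
eef_pos: [487.3, -176.8, 131.1]
tool_rot: [3.14, 0.0, 1.571]
force: [-0.0, -0.1, 0.3]
width: 85.4
gripper_force: 0.0
```

Request:
drive_tool(
  motion=[
    {"fingers": 1,"linear": [0.012,-0.028,0],"twist": 0},
    {"fingers": 1,"linear": [0,0,0.02],"twist": 0},
    {"fingers": 1,"linear": [0,0,0],"twist": 0},
    {"fingers": 1,"linear": [0,0,0],"twist": 0},
    {"fingers": 1,"linear": [0,0,0],"twist": 0},
  ],
)

```text
clock: 17.72
eef_pos: [461.9, -166.1, 111.1]
tool_rot: [3.14, 0.001, 1.571]
force: [0.1, -0.8, -0.5]
width: 85.4
gripper_force: 0.0
```

Request:
drive_tool(
  motion=[
    {"fingers": 1,"linear": [0,0,0],"twist": 0},
    {"fingers": 1,"linear": [0,0,0],"twist": 0},
  ],
)

```text
clock: 17.88
eef_pos: [461.5, -165.9, 110.8]
tool_rot: [3.14, 0.001, 1.571]
force: [-0.6, -0.3, -1.0]
width: 85.2
gripper_force: 0.0
```

```bash
python3 - <<'E'
from h import *
from cell import cams
st();w=cams.get_image("wrist");st()
p,A=cen(mask(w,*H["red"],(0,0,560,420)));print(p,A,plane(w,p,48).round(1))
T=pickle.load(open("im0.pkl","rb"))["top"];q,_=cen(mask(T,*H["red"],(330,222,356,252)));print(tri(w,p,T,q))
h=cv2.cvtColor(w["color"],cv2.COLOR_BGR2HSV);m=cv2.inRange(h,(50,100,40),(80,255,255))
n,l,s,c=cv2.connectedComponentsWithStats(m)
for i in range(1,n):
    if s[i,4]>500:print("green",c[i].round(0),s[i],plane(w,c[i],48).round(0))
E
```

```text
{'clock': 17.88, 'eef_pos': [461.49, -165.89, 110.81], 'tool_rot': [3.14, 0.0, 1.57], 'force': [-0.62, -0.33, -0.95], 'width': 85.18, 'gripper_force': 0.0}
{'clock': 17.93, 'eef_pos': [461.22, -165.77, 110.69], 'tool_rot': [3.14, 0.0, 1.57], 'force': [0.18, 0.25, -0.31], 'width': 85.39, 'gripper_force': 0.0}
[282.09626147 230.14282516] 4467.0 [ 460.5 -165.4   48. ]
(array([ 460.38973097, -164.89549396,   49.38473222]), np.float64(0.19109971183391464))
green [372. 306.] [ 340  261   67   91 4186] [ 515. -214.   48.]
green [198. 325.] [ 160  275   72   92 4502] [ 408. -227.   48.]
```

Request:
drive_tool(
  motion=[
    {"fingers": 1,"linear": [0.001,-0.001,0.02],"twist": 0},
    {"fingers": 1,"linear": [0,0,0.025],"twist": 0},
    {"fingers": 1,"linear": [0,0,0.025],"twist": 0},
    {"fingers": 1,"linear": [0,0,0.014],"twist": 0},
    {"fingers": 1,"linear": [0,0,0.005],"twist": 0},
  ],
)

```text
clock: 18.35
eef_pos: [458.5, -164.1, 19.4]
tool_rot: [-3.139, -0.001, 1.571]
force: [0.3, -0.3, 0.5]
width: 85.2
gripper_force: 0.0
```

Request:
drive_tool(
  motion=[
    {"fingers": 1,"linear": [0,0,0],"twist": 0},
    {"fingers": 1,"linear": [0,0,0],"twist": 0},
    {"fingers": 1,"linear": [0,0,0],"twist": 0},
    {"fingers": 1,"linear": [0,0,0],"twist": 0},
  ],
)

```text
clock: 18.68
eef_pos: [460.2, -164.7, 22.3]
tool_rot: [3.14, 0.001, 1.571]
force: [0.2, -1.0, -0.3]
width: 85.3
gripper_force: 0.0
```

Request:
drive_tool(
  motion=[
    {"fingers": 0.2,"linear": [0,0,0],"twist": 0},
    {"fingers": 0.2,"linear": [0,0,0],"twist": 0},
    {"fingers": 0.2,"linear": [0,0,0],"twist": 0},
    {"fingers": 0.2,"linear": [0,0,0],"twist": 0},
    {"fingers": 0.2,"linear": [0,0,0],"twist": 0},
  ],
)

```text
clock: 19.1
eef_pos: [459.7, -164.4, 21.9]
tool_rot: [3.141, 0.0, 1.571]
force: [-1.1, 0.8, 6.6]
width: 42.3
gripper_force: 59.9
```

Request:
drive_tool(
  motion=[
    {"fingers": 0.2,"linear": [0,0,0],"twist": 0},
    {"fingers": 0.2,"linear": [0,0,0],"twist": 0},
  ],
)

```text
clock: 19.27
eef_pos: [459.7, -164.4, 21.9]
tool_rot: [3.141, 0.0, 1.571]
force: [-0.7, 1.3, 7.0]
width: 42.1
gripper_force: 59.9
```

Request:
drive_tool(
  motion=[
    {"fingers": 0.2,"linear": [0,0,-0.01],"twist": 0},
    {"fingers": 0.2,"linear": [0,0,-0.03],"twist": 0},
    {"fingers": 0.2,"linear": [0,0,-0.035],"twist": 0},
    {"fingers": 0.2,"linear": [0,0,-0.03],"twist": 0},
    {"fingers": 0.2,"linear": [0,0,0],"twist": 0},
  ],
)

```text
clock: 19.68
eef_pos: [462.4, -165.6, 131.5]
tool_rot: [3.133, 0.003, 1.57]
force: [0.2, -0.4, -0.6]
width: 42.0
gripper_force: 61.0
```

Request:
drive_tool(
  motion=[
    {"fingers": 0.2,"linear": [-0.011,0.012,0],"twist": 0},
    {"fingers": 0.2,"linear": [-0.02,0.021,0],"twist": 0},
    {"fingers": 0.2,"linear": [-0.02,0.021,0],"twist": 0},
    {"fingers": 0.2,"linear": [-0.02,0.021,0],"twist": 0},
    {"fingers": 0.2,"linear": [-0.02,0.021,0],"twist": 0},
  ],
)

```text
clock: 20.1
eef_pos: [555.8, -256.0, 126.3]
tool_rot: [-3.141, -0.0, 1.571]
force: [0.4, 0.4, -0.5]
width: 42.1
gripper_force: 61.0
```

Request:
drive_tool(
  motion=[
    {"fingers": 0.2,"linear": [-0.02,0.021,0],"twist": 0},
    {"fingers": 0.2,"linear": [-0.02,0.021,0],"twist": 0},
    {"fingers": 0.2,"linear": [-0.02,0.021,0],"twist": 0},
    {"fingers": 0.2,"linear": [0,0,0.013],"twist": 0},
    {"fingers": 0.2,"linear": [0,0,0],"twist": 0},
  ],
)

```text
clock: 20.52
eef_pos: [617.1, -315.8, 110.5]
tool_rot: [-3.138, -0.001, 1.569]
force: [-0.8, 1.1, -1.6]
width: 42.5
gripper_force: 61.1
```

Request:
drive_tool(
  motion=[
    {"fingers": 0.2,"linear": [0,0,0],"twist": 0},
    {"fingers": 0.2,"linear": [0,0,0],"twist": 0},
    {"fingers": 0.2,"linear": [0,0,0],"twist": 0},
  ],
)

```text
clock: 20.77
eef_pos: [618.0, -314.4, 113.7]
tool_rot: [-3.141, -0.001, 1.572]
force: [-0.3, -0.6, -1.0]
width: 42.4
gripper_force: 61.1
```

```bash
python3 - <<'E'
from h import *
from cell import cams
st();w=cams.get_image("wrist");st()
cv2.imwrite("pics/w8.png",w["color"])
p,A=cen(mask(w,*H["yellow"],(200,0,360,420)));print("yellow pot+bay",p,A,plane(w,p,50).round(1))
c=w["color"].astype(int).sum(2)
print([(r,int(c[r,282])) for r in range(150,230,3)])
print([(r,plane(w,(282,r),22)[1].round(1)) for r in (150,170,190)])
E
```

```text
{'clock': 20.77, 'eef_pos': [618.05, -314.42, 113.75], 'tool_rot': [-3.14, -0.0, 1.57], 'force': [-0.27, -0.59, -1.02], 'width': 42.38, 'gripper_force': 61.11}
{'clock': 20.82, 'eef_pos': [618.27, -314.62, 113.97], 'tool_rot': [3.14, -0.0, 1.57], 'force': [-0.19, -1.03, 0.37], 'width': 42.36, 'gripper_force': 61.11}
yellow pot+bay [284.91492674 107.67124542] 10920.0 [ 618.4 -245.8   50. ]
[(150, 590), (153, 581), (156, 575), (159, 589), (162, 387), (165, 227), (168, 270), (171, 314), (174, 360), (177, 365), (180, 360), (183, 355), (186, 351), (189, 356), (192, 354), (195, 344), (198, 350), (201, 359), (204, 351), (207, 346), (210, 344), (213, 341), (216, 344), (219, 396), (222, 387), (225, 387), (228, 389)]
[(150, np.float64(-270.8)), (170, np.float64(-283.3)), (190, np.float64(-296.1))]
```

View pics/w8.png

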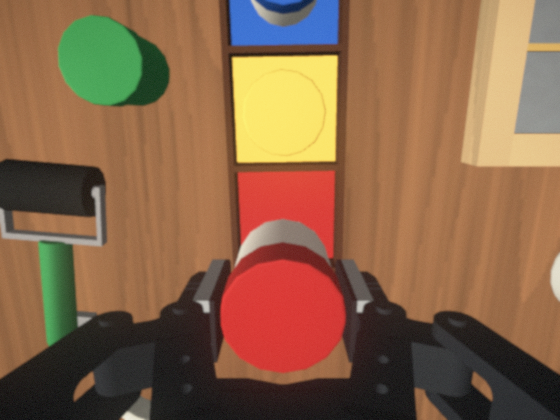

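Wrist view: yellow pot (285,110) centred in its bay, red pot (284,310) aligned over the red bay. Lowering.

Request:
drive_tool(
  motion=[
    {"fingers": 0.2,"linear": [-0.001,0.001,0.01],"twist": 0},
    {"fingers": 0.2,"linear": [0,0,0.02],"twist": 0},
    {"fingers": 0.2,"linear": [0,0,0.02],"twist": 0},
    {"fingers": 0.2,"linear": [0,0,0.018],"twist": 0},
    {"fingers": 0.2,"linear": [0,0,0.008],"twist": 0},
  ],
)

```text
clock: 21.23
eef_pos: [617.7, -315.2, 34.4]
tool_rot: [-3.138, -0.002, 1.571]
force: [0.2, 0.5, -0.6]
width: 42.1
gripper_force: 61.1
```

Request:
drive_tool(
  motion=[
    {"fingers": 0.2,"linear": [0,0,0.004],"twist": 0},
    {"fingers": 0.2,"linear": [0,0,0.002],"twist": 0},
    {"fingers": 0.2,"linear": [0,0,0.001],"twist": 0},
    {"fingers": 0.2,"linear": [0,0,0],"twist": 0},
    {"fingers": 0.2,"linear": [0,0,0],"twist": 0},
  ],
)

```text
clock: 21.65
eef_pos: [620.0, -316.7, 31.3]
tool_rot: [3.14, 0.001, 1.571]
force: [-0.2, -0.3, -1.0]
width: 42.7
gripper_force: 61.1
```

Request:
drive_tool(
  motion=[
    {"fingers": 0.2,"linear": [0,0,0.001],"twist": 0},
    {"fingers": 0.2,"linear": [0,0,0],"twist": 0},
    {"fingers": 0.2,"linear": [0,0,0.001],"twist": 0},
    {"fingers": 0.2,"linear": [0,0,0],"twist": 0},
    {"fingers": 0.2,"linear": [0,0,0],"twist": 0},
  ],
)

```text
clock: 22.07
eef_pos: [619.4, -316.4, 28.3]
tool_rot: [-3.142, -0.0, 1.571]
force: [0.2, -0.4, -1.6]
width: 42.6
gripper_force: 61.1
```

Request:
drive_tool(
  motion=[
    {"fingers": 0.2,"linear": [0,0,0.001],"twist": 0},
    {"fingers": 0.2,"linear": [0,0,0],"twist": 0},
    {"fingers": 0.2,"linear": [0,0,0.001],"twist": 0},
    {"fingers": 0.2,"linear": [0,0,0],"twist": 0},
    {"fingers": 0.2,"linear": [0,0,0],"twist": 0},
  ],
)

```text
clock: 22.48
eef_pos: [619.3, -316.4, 26.2]
tool_rot: [-3.141, -0.0, 1.571]
force: [0.6, -0.5, 0.0]
width: 42.6
gripper_force: 61.1
```

Request:
drive_tool(
  motion=[
    {"fingers": 0.2,"linear": [0,0,0.001],"twist": 0},
    {"fingers": 0.2,"linear": [0,0,0],"twist": 0},
    {"fingers": 0.2,"linear": [0,0,0],"twist": 0},
  ],
)

```text
clock: 22.73
eef_pos: [619.5, -316.4, 26.1]
tool_rot: [3.141, -0.0, 1.571]
force: [-1.5, 0.9, 5.7]
width: 42.4
gripper_force: 61.6
```

Request:
drive_tool(
  motion=[
    {"fingers": 0.6,"linear": [0,0,0],"twist": 0},
    {"fingers": 0.9,"linear": [0,0,0],"twist": 0},
    {"fingers": 1,"linear": [0,0,0],"twist": 0},
    {"fingers": 1,"linear": [0,0,0],"twist": 0},
    {"fingers": 1,"linear": [0,0,0],"twist": 0},
  ],
)

```text
clock: 23.15
eef_pos: [619.3, -316.4, 25.1]
tool_rot: [-3.141, -0.0, 1.571]
force: [0.4, -0.4, 0.6]
width: 85.4
gripper_force: 0.0
```

Request:
drive_tool(
  motion=[
    {"fingers": 1,"linear": [0,0,-0.01],"twist": 0},
    {"fingers": 1,"linear": [0,0,-0.02],"twist": 0},
    {"fingers": 1,"linear": [0,0,-0.03],"twist": 0},
    {"fingers": 1,"linear": [0,0,-0.03],"twist": 0},
    {"fingers": 1,"linear": [0,0,-0.015],"twist": 0},
  ],
)

```text
clock: 23.57
eef_pos: [621.2, -317.5, 135.0]
tool_rot: [3.136, 0.003, 1.571]
force: [0.7, -1.3, 0.4]
width: 85.2
gripper_force: 0.0
```

Request:
drive_tool(
  motion=[
    {"fingers": 1,"linear": [0.021,-0.012,0],"twist": 0},
    {"fingers": 1,"linear": [0.028,-0.017,0],"twist": 0},
    {"fingers": 1,"linear": [0.028,-0.017,0],"twist": 0},
    {"fingers": 1,"linear": [0.028,-0.017,0],"twist": 0},
    {"fingers": 1,"linear": [0.028,-0.017,0],"twist": 0},
  ],
)

```text
clock: 23.98
eef_pos: [538.7, -182.3, 131.2]
tool_rot: [3.14, 0.0, 1.57]
force: [-0.4, 1.6, -0.4]
width: 85.5
gripper_force: 0.0
```

Request:
drive_tool(
  motion=[
    {"fingers": 1,"linear": [0.028,-0.017,0],"twist": 0},
    {"fingers": 1,"linear": [0.028,-0.017,0],"twist": 0},
    {"fingers": 1,"linear": [0.028,-0.017,0],"twist": 0},
    {"fingers": 1,"linear": [0.028,-0.017,0],"twist": 0},
    {"fingers": 1,"linear": [0.028,-0.017,0],"twist": 0},
  ],
)

```text
clock: 24.4
eef_pos: [453.9, -42.3, 131.1]
tool_rot: [3.14, -0.0, 1.57]
force: [0.2, 0.7, 0.2]
width: 85.4
gripper_force: 0.0
```

Request:
drive_tool(
  motion=[
    {"fingers": 1,"linear": [0.028,-0.015,0],"twist": 0},
    {"fingers": 1,"linear": [0,0,0.01],"twist": 0.08},
    {"fingers": 0.7,"linear": [0,0,0.01],"twist": 0.08},
    {"fingers": 0.7,"linear": [0,0,0],"twist": 0},
    {"fingers": 0.7,"linear": [0,0,0],"twist": 0},
  ],
)

```text
clock: 24.82
eef_pos: [439.6, -15.4, 110.7]
tool_rot: [3.142, 0.0, 1.413]
force: [0.1, 0.7, 0.9]
width: 60.0
gripper_force: 0.0
```

Request:
drive_tool(
  motion=[
    {"fingers": 0.7,"linear": [0,0,0],"twist": 0},
    {"fingers": 0.7,"linear": [0,0,0],"twist": 0},
    {"fingers": 0.7,"linear": [0,0,0],"twist": 0},
  ],
)

```text
clock: 25.07
eef_pos: [439.9, -15.7, 110.8]
tool_rot: [3.141, -0.0, 1.411]
force: [0.1, -0.4, -0.1]
width: 59.6
gripper_force: 0.0
```

```bash
python3 - <<'E'
from h import *
from cell import cams
st();w=cams.get_image("wrist");pickle.dump(w,open("w9.pkl","wb"));cv2.imwrite("pics/w9.png",w["color"]);st()
T=pickle.load(open("im0.pkl","rb"))["top"]
for n,lo,hi,z,b in(("handle",(8,60,175),(28,160,255),16,(255,228,312,255)),("ferrule",(0,0,90),(180,45,255),16,(262,230,284,252)),("bristle",(0,0,0),(180,255,45),16,(250,228,275,252))):
    m=mask(w,lo,hi,(200,0,360,250) if n!="handle" else (200,100,360,400));p,A=cen(m)
    r=cv2.minAreaRect(np.array([plane(w,q[0],z)[:2] for q in cv2.findNonZero(m)],np.float32))
    q,_=cen(mask(T,lo,hi,b));print(n,p.round(1),A,plane(w,p,z).round(1),[np.round(v,1) for v in r],tri(w,p,T,q)[0].round(1))
E
```

```text
{'clock': 25.07, 'eef_pos': [439.87, -15.73, 110.76], 'tool_rot': [3.14, -0.0, 1.41], 'force': [0.08, -0.36, -0.06], 'width': 59.58, 'gripper_force': 0.0}
{'clock': 25.12, 'eef_pos': [439.76, -15.69, 110.68], 'tool_rot': [3.14, -0.0, 1.41], 'force': [-0.83, 0.12, -0.87], 'width': 60.06, 'gripper_force': 0.0}
handle [284.8 243.8] 2803.0 [437.6 -35.   16. ] [array([437.4, -37.3]), array([76. , 17.7]), np.float64(80.4)] [436.9 -37.3   8.7]
ferrule [287.1 168.4] 2548.0 [447.1  15.1  16. ] [array([447.3,  14.9]), array([29.5, 35. ]), np.float64(80.1)] [446.4  15.6  14.1]
bristle [287.6 112.2] 1820.0 [452.8  49.2  16. ] [array([452.7,  46.7]), array([28.6, 30.8]), np.float64(80.0)] [453.4  48.2  -2.3]
```

View pics/w9.png

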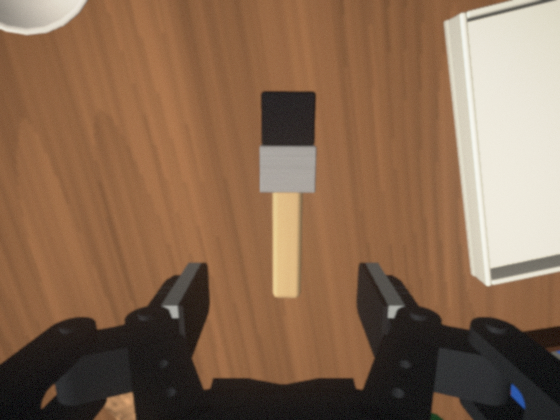

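Wrist view: brush vertical in the image, handle (286,245), ferrule (287,168), bristles (288,118), handle centred between the open fingers. Bowl top left and white tray on the right are clear. Descending.

Request:
drive_tool(
  motion=[
    {"fingers": 0.7,"linear": [-0.001,0.001,0.02],"twist": 0},
    {"fingers": 0.7,"linear": [0,0,0.03],"twist": 0},
    {"fingers": 0.7,"linear": [0,0,0.03],"twist": 0},
    {"fingers": 0.7,"linear": [0,0,0.015],"twist": 0},
    {"fingers": 0.7,"linear": [0,0,0.005],"twist": 0},
  ],
)

```text
clock: 25.53
eef_pos: [438.3, -14.1, 24.9]
tool_rot: [-3.134, -0.006, 1.411]
force: [0.0, -0.1, -0.0]
width: 59.8
gripper_force: 0.0
```

Request:
drive_tool(
  motion=[
    {"fingers": 0.7,"linear": [0,0,0.002],"twist": 0},
    {"fingers": 0.7,"linear": [0,0,0],"twist": 0},
    {"fingers": 0.7,"linear": [0,0,0],"twist": 0},
    {"fingers": 0.7,"linear": [0,0,0],"twist": 0},
    {"fingers": 0.7,"linear": [0,0,0],"twist": 0},
  ],
)

```text
clock: 25.95
eef_pos: [439.6, -14.1, 24.9]
tool_rot: [-3.138, -0.007, 1.411]
force: [0.3, 0.9, -0.3]
width: 59.6
gripper_force: 0.0
```

```bash
python3 -c "
from h import *
st()
from cell import monitor;print(monitor.read_state()['qpos'].round(3))"
```

```text
{'clock': 25.95, 'eef_pos': [439.56, -14.12, 24.9], 'tool_rot': [-3.14, -0.01, 1.41], 'force': [0.35, 0.88, -0.35], 'width': 59.59, 'gripper_force': 0.0}
[-0.184  0.752  0.234  2.24  -0.792  0.234  0.607]
```

The arm stops because joint 6 is at its lower limit, not because of contact. I'll try small downward rows to see whether the elbow swivels.

Request:
drive_tool(
  motion=[
    {"fingers": 0.7,"linear": [0,0,0.003],"twist": 0},
    {"fingers": 0.7,"linear": [0,0,0.003],"twist": 0},
    {"fingers": 0.7,"linear": [0,0,0.003],"twist": 0},
    {"fingers": 0.7,"linear": [0,0,0.003],"twist": 0},
    {"fingers": 0.7,"linear": [0,0,0],"twist": 0},
  ],
)

```text
clock: 26.37
eef_pos: [439.2, -13.9, 12.5]
tool_rot: [-3.137, -0.006, 1.411]
force: [-0.6, 0.1, 0.1]
width: 59.8
gripper_force: 0.0
```

```bash
cat >> h.py <<'E'
def q():
    from cell import monitor;print(monitor.read_state()['qpos'].round(3))
E
python3 -c "
from h import *
st();q()"
```

```text
{'clock': 26.37, 'eef_pos': [439.2, -13.94, 12.46], 'tool_rot': [-3.14, -0.01, 1.41], 'force': [-0.6, 0.14, 0.14], 'width': 59.77, 'gripper_force': 0.0}
[-0.205  0.785  0.265  2.243 -0.968  0.235  0.78 ]
```

Request:
drive_tool(
  motion=[
    {"fingers": 0.7,"linear": [0,0.002,0],"twist": 0},
    {"fingers": 0.7,"linear": [0,0,0.002],"twist": 0},
    {"fingers": 0.7,"linear": [0,0,0.002],"twist": 0},
    {"fingers": 0.7,"linear": [0,0,0.002],"twist": 0},
    {"fingers": 0.7,"linear": [0,0,0],"twist": 0},
  ],
)

```text
clock: 26.78
eef_pos: [440.9, -14.3, 6.2]
tool_rot: [-3.136, -0.006, 1.411]
force: [-0.5, -0.6, -0.8]
width: 59.6
gripper_force: 0.0
```

```bash
python3 -c "
from h import *
st();q()"
```

```text
{'clock': 26.78, 'eef_pos': [440.92, -14.26, 6.2], 'tool_rot': [-3.14, -0.01, 1.41], 'force': [-0.52, -0.63, -0.84], 'width': 59.64, 'gripper_force': 0.0}
[-0.212  0.802  0.278  2.239 -1.034  0.24   0.846]
```

Close and test-lift.

Request:
drive_tool(
  motion=[
    {"fingers": 0,"linear": [0,0,0.002],"twist": 0},
    {"fingers": 0,"linear": [0,0,0],"twist": 0},
    {"fingers": 0,"linear": [0,0,0],"twist": 0},
    {"fingers": 0,"linear": [0,0,0],"twist": 0},
    {"fingers": 0,"linear": [0,0,0],"twist": 0},
  ],
)

```text
clock: 27.2
eef_pos: [441.1, -14.3, 4.7]
tool_rot: [-3.137, -0.006, 1.411]
force: [0.3, 0.3, 2.9]
width: 18.3
gripper_force: 59.1
```

Request:
drive_tool(
  motion=[
    {"fingers": 0,"linear": [0,0,0],"twist": 0},
    {"fingers": 0,"linear": [0,0,0],"twist": 0},
    {"fingers": 0,"linear": [0,0,0],"twist": 0},
  ],
)

```text
clock: 27.45
eef_pos: [441.1, -14.3, 4.7]
tool_rot: [-3.137, -0.006, 1.411]
force: [-1.1, 0.3, 5.8]
width: 18.3
gripper_force: 59.4
```

Request:
drive_tool(
  motion=[
    {"fingers": 0,"linear": [0,0,-0.005],"twist": 0},
    {"fingers": 0,"linear": [0,0,-0.01],"twist": 0},
    {"fingers": 0,"linear": [0,0,-0.015],"twist": 0},
    {"fingers": 0,"linear": [0,0,-0.02],"twist": 0},
    {"fingers": 0,"linear": [0,0,-0.02],"twist": 0},
  ],
)

```text
clock: 27.87
eef_pos: [440.7, -14.7, 75.1]
tool_rot: [-3.135, -0.006, 1.411]
force: [0.5, 0.8, -1.4]
width: 18.4
gripper_force: 58.7
```

Request:
drive_tool(
  motion=[
    {"fingers": 0,"linear": [0,0,0],"twist": 0},
    {"fingers": 0,"linear": [0,0,0],"twist": 0},
    {"fingers": 0,"linear": [0,0,0],"twist": 0},
  ],
)

```text
clock: 28.12
eef_pos: [441.1, -14.3, 74.1]
tool_rot: [-3.136, -0.006, 1.411]
force: [0.5, 0.0, -0.6]
width: 18.1
gripper_force: 58.7
```

```bash
python3 - <<'E'
from h import *
from cell import cams
st();q();w=cams.get_image("wrist");s=cams.get_image("scene")
cv2.imwrite("pics/w10.png",np.hstack([cv2.resize(w["color"],(400,300)),cv2.resize(s["color"][140:235,210:337],(400,300),interpolation=cv2.INTER_CUBIC)]))
E
```

```text
{'clock': 28.12, 'eef_pos': [441.09, -14.25, 74.11], 'tool_rot': [-3.14, -0.01, 1.41], 'force': [0.53, 0.03, -0.59], 'width': 18.13, 'gripper_force': 58.74}
[-0.381  0.699  0.533  2.221 -0.877  0.449  0.711]
```

View pics/w10.png

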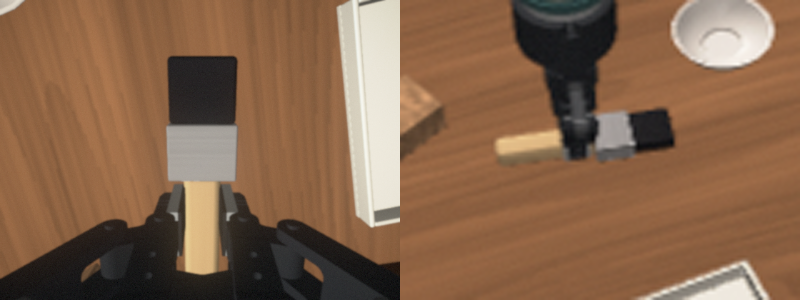

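The brush is held level: handle between the pads, ferrule and bristles straight ahead. Moving it to the white tray.

Request:
drive_tool(
  motion=[
    {"fingers": 0,"linear": [0,0,-0.008],"twist": -0.09},
    {"fingers": 0,"linear": [0,0,-0.008],"twist": -0.09},
    {"fingers": 0,"linear": [0.001,0.015,0],"twist": 0},
    {"fingers": 0,"linear": [0.001,0.024,0],"twist": 0},
    {"fingers": 0,"linear": [0.002,0.024,0],"twist": 0},
  ],
)

```text
clock: 28.63
eef_pos: [504.1, -9.8, 89.7]
tool_rot: [-3.136, -0.007, 1.589]
force: [0.1, -0.2, -0.8]
width: 18.1
gripper_force: 58.8
```

Request:
drive_tool(
  motion=[
    {"fingers": 0,"linear": [0.002,0.024,0],"twist": 0},
    {"fingers": 0,"linear": [0.002,0.024,0],"twist": 0},
    {"fingers": 0,"linear": [0.001,0.024,0],"twist": 0},
    {"fingers": 0,"linear": [0.001,0.024,0],"twist": 0},
    {"fingers": 0,"linear": [0,0.018,0],"twist": 0},
  ],
)

```text
clock: 29.05
eef_pos: [619.5, -0.9, 88.5]
tool_rot: [-3.137, -0.007, 1.591]
force: [0.6, -0.8, -0.7]
width: 18.5
gripper_force: 58.7
```

Request:
drive_tool(
  motion=[
    {"fingers": 0,"linear": [0,0,0],"twist": 0},
    {"fingers": 0,"linear": [0,0,0],"twist": 0},
    {"fingers": 0,"linear": [0,0,0],"twist": 0},
    {"fingers": 0,"linear": [0,0,0],"twist": 0},
    {"fingers": 0,"linear": [0,0,0],"twist": 0},
  ],
)

```text
clock: 29.47
eef_pos: [617.1, -1.4, 89.7]
tool_rot: [-3.137, -0.007, 1.59]
force: [0.2, -0.3, -0.1]
width: 18.2
gripper_force: 58.8
```

```bash
python3 - <<'E'
from h import *
from cell import cams
st();q();w=cams.get_image("wrist");cv2.imwrite("pics/w11.png",w["color"])
m=mask(w,(0,0,90),(180,45,150),(200,0,360,300));p,A=cen(m);print("ferrule?",p,A)
wm=cv2.inRange(cv2.cvtColor(w["color"],cv2.COLOR_BGR2HSV),(0,0,160),(60,50,255))
n,l,s,c=cv2.connectedComponentsWithStats(wm);i=1+np.argmax(s[1:,4]);print("white",s[i])
for r in(60,120,180,240):
    xs=np.flatnonzero(l[r]==i);print(r,xs.min(),xs.max(),plane(w,(xs.min(),r),22).round(0),plane(w,(xs.max(),r),22).round(0))
ys=np.flatnonzero(l[:,230]==i);print(ys.min(),plane(w,(230,ys.min()),22).round(0))
E
```

```text
{'clock': 29.47, 'eef_pos': [617.11, -1.39, 89.71], 'tool_rot': [-3.14, -0.01, 1.59], 'force': [0.24, -0.34, -0.15], 'width': 18.23, 'gripper_force': 58.81}
[-0.405  0.854  0.631  1.737 -0.688  0.791  0.589]
ferrule? [224.44336283 265.20884956] 1130.0
white [  175    57   212   261 30508]
60 316 386 [632.  92.  22.] [669.  93.  22.]
120 181 385 [559.  60.  22.] [671.  62.  22.]
180 188 383 [561.  27.  22.] [673.  29.  22.]
240 195 382 [564.  -9.  22.] [675.  -7.  22.]
65 [586.  89.  22.]
```

Request:
drive_tool(
  motion=[
    {"fingers": 0,"linear": [-0.001,0.001,0.01],"twist": -0.04},
    {"fingers": 0,"linear": [0,0,0.02],"twist": 0},
    {"fingers": 0,"linear": [0,0,0.02],"twist": 0},
    {"fingers": 0,"linear": [0,0,0.015],"twist": 0},
    {"fingers": 0,"linear": [0,0,0.006],"twist": 0},
  ],
)

```text
clock: 29.93
eef_pos: [617.2, -1.4, 17.0]
tool_rot: [-3.135, -0.008, 1.631]
force: [0.0, 0.4, -0.6]
width: 18.4
gripper_force: 58.8
```

Request:
drive_tool(
  motion=[
    {"fingers": 0,"linear": [0,0,0.003],"twist": 0},
    {"fingers": 0,"linear": [0,0,0.002],"twist": 0},
    {"fingers": 0,"linear": [0,0,0],"twist": 0},
    {"fingers": 0,"linear": [0,0,0],"twist": 0},
    {"fingers": 0,"linear": [0,0,0],"twist": 0},
  ],
)

```text
clock: 30.35
eef_pos: [619.6, -1.8, 14.8]
tool_rot: [-3.14, -0.007, 1.631]
force: [-0.1, -0.2, 0.5]
width: 18.0
gripper_force: 58.8
```

Request:
drive_tool(
  motion=[
    {"fingers": 0,"linear": [0,0,0.001],"twist": 0},
    {"fingers": 0,"linear": [0,0,0],"twist": 0},
    {"fingers": 0,"linear": [0,0,0.001],"twist": 0},
    {"fingers": 0,"linear": [0,0,0],"twist": 0},
    {"fingers": 0,"linear": [0,0,0],"twist": 0},
  ],
)

```text
clock: 30.77
eef_pos: [618.9, -1.8, 11.9]
tool_rot: [-3.138, -0.007, 1.631]
force: [-0.4, 0.9, -0.7]
width: 18.5
gripper_force: 58.8
```

Request:
drive_tool(
  motion=[
    {"fingers": 0,"linear": [0,0,0.001],"twist": 0},
    {"fingers": 0,"linear": [0,0,0],"twist": 0},
    {"fingers": 0,"linear": [0,0,0.001],"twist": 0},
    {"fingers": 0,"linear": [0,0,0],"twist": 0},
    {"fingers": 0,"linear": [0,0,0],"twist": 0},
  ],
)

```text
clock: 31.18
eef_pos: [618.8, -1.8, 9.8]
tool_rot: [-3.138, -0.007, 1.631]
force: [-0.1, -0.1, -1.3]
width: 18.0
gripper_force: 58.8
```

Request:
drive_tool(
  motion=[
    {"fingers": 0,"linear": [0,0,0.001],"twist": 0},
    {"fingers": 0,"linear": [0,0,0],"twist": 0},
    {"fingers": 0,"linear": [0,0,0],"twist": 0},
  ],
)

```text
clock: 31.43
eef_pos: [618.9, -1.7, 8.9]
tool_rot: [-3.138, -0.007, 1.631]
force: [-0.6, 0.8, -0.6]
width: 17.7
gripper_force: 58.9
```

Request:
drive_tool(
  motion=[
    {"fingers": 0,"linear": [0,0,0.0005],"twist": 0},
    {"fingers": 0,"linear": [0,0,0],"twist": 0},
    {"fingers": 0,"linear": [0,0,0],"twist": 0},
  ],
)

```text
clock: 31.68
eef_pos: [618.9, -1.8, 8.8]
tool_rot: [-3.139, -0.007, 1.631]
force: [-0.4, 0.4, 3.1]
width: 18.1
gripper_force: 59.3
```

Request:
drive_tool(
  motion=[
    {"fingers": 0.3,"linear": [0,0,0],"twist": 0},
    {"fingers": 0.6,"linear": [0,0,0],"twist": 0},
    {"fingers": 0.7,"linear": [0,0,0],"twist": 0},
    {"fingers": 0.7,"linear": [0,0,0],"twist": 0},
    {"fingers": 0.7,"linear": [0,0,-0.01],"twist": 0},
  ],
)

```text
clock: 32.1
eef_pos: [617.5, -1.5, 17.0]
tool_rot: [-3.135, -0.007, 1.631]
force: [-0.1, -0.0, -0.2]
width: 59.6
gripper_force: 0.0
```

Request:
drive_tool(
  motion=[
    {"fingers": 0.7,"linear": [0,0,-0.03],"twist": 0},
    {"fingers": 0.7,"linear": [0,0,-0.035],"twist": 0},
    {"fingers": 0.7,"linear": [0,0,-0.035],"twist": 0},
    {"fingers": 0.7,"linear": [0,0,-0.012],"twist": 0.073},
    {"fingers": 0.7,"linear": [0,0,0],"twist": 0.074},
  ],
)

```text
clock: 32.52
eef_pos: [622.1, -3.3, 135.5]
tool_rot: [3.138, -0.007, 1.48]
force: [0.5, 0.1, -1.0]
width: 59.5
gripper_force: 0.0
```

Request:
drive_tool(
  motion=[
    {"fingers": 0.7,"linear": [-0.02,-0.007,0],"twist": 0},
    {"fingers": 0.7,"linear": [-0.0314,-0.0109,0],"twist": 0},
    {"fingers": 0.7,"linear": [-0.0314,-0.0109,0],"twist": 0},
    {"fingers": 0.7,"linear": [-0.0314,-0.0109,0],"twist": 0},
    {"fingers": 0.7,"linear": [-0.0314,-0.0109,0],"twist": 0},
  ],
)

```text
clock: 32.93
eef_pos: [555.6, -144.4, 130.5]
tool_rot: [-3.138, -0.006, 1.484]
force: [0.7, -0.5, -0.1]
width: 59.5
gripper_force: 0.0
```

Request:
drive_tool(
  motion=[
    {"fingers": 0.7,"linear": [-0.0314,-0.0109,0],"twist": 0},
    {"fingers": 0.7,"linear": [-0.0314,-0.0109,0],"twist": 0},
    {"fingers": 0.7,"linear": [-0.0314,-0.0109,0],"twist": 0},
    {"fingers": 0.7,"linear": [-0.0314,-0.0109,0],"twist": 0},
    {"fingers": 0.7,"linear": [-0.0314,-0.0109,0],"twist": 0},
  ],
)

```text
clock: 33.35
eef_pos: [487.6, -296.3, 129.7]
tool_rot: [-3.138, -0.006, 1.484]
force: [0.6, 0.5, -1.2]
width: 59.7
gripper_force: 0.0
```

Request:
drive_tool(
  motion=[
    {"fingers": 0.7,"linear": [-0.0314,-0.0109,0],"twist": 0},
    {"fingers": 0.7,"linear": [-0.0314,-0.0109,0],"twist": 0},
    {"fingers": 0.7,"linear": [0,0,0.02],"twist": 0},
    {"fingers": 0.7,"linear": [0,0,0],"twist": 0},
    {"fingers": 0.7,"linear": [0,0,0],"twist": 0},
  ],
)

```text
clock: 33.77
eef_pos: [460.5, -355.1, 108.5]
tool_rot: [-3.136, -0.008, 1.483]
force: [0.2, 0.2, -0.5]
width: 59.7
gripper_force: 0.0
```

Request:
drive_tool(
  motion=[
    {"fingers": 0.7,"linear": [0,0,0],"twist": 0},
    {"fingers": 0.7,"linear": [0,0,0],"twist": 0},
    {"fingers": 0.7,"linear": [0,0,0],"twist": 0},
  ],
)

```text
clock: 34.02
eef_pos: [462.1, -354.7, 109.3]
tool_rot: [-3.138, -0.006, 1.486]
force: [-0.0, 0.6, 0.5]
width: 59.7
gripper_force: 0.0
```

```bash
python3 - <<'E'
from h import *
from cell import cams
st();q();w=cams.get_image("wrist");T0=cams.get_image("top");T=pickle.load(open("im0.pkl","rb"))["top"]
for n,lo,hi,b,bt,z in(("grn",(50,80,40),(80,255,255),(210,150,350,420),(398,228,440,255),20),("rub",(0,0,0),(180,255,50),(200,50,360,250),(380,222,402,256),25)):
    m=mask(w,lo,hi,b);p,A=cen(m);r=cv2.minAreaRect(np.array([plane(w,x[0],z)[:2] for x in cv2.findNonZero(m)],np.float32))
    qq,_=cen(mask(T,lo,hi,bt));print(n,p.round(1),A,plane(w,p,z).round(1),[np.round(v,1) for v in r],tri(w,p,T,qq)[0].round(1))
# brush in tray
for n,lo,hi in(("handle",(8,60,150),(28,170,255)),("bristle",(0,0,0),(180,255,60))):
    m=mask(T0,lo,hi,(253,164,308,198));p,A=cen(m);print("tray",n,p.round(1),A,plane(T0,p,18).round(0))
E
```

```text
{'clock': 34.02, 'eef_pos': [462.05, -354.73, 109.33], 'tool_rot': [-3.14, -0.01, 1.49], 'force': [-0.01, 0.55, 0.5], 'width': 59.67, 'gripper_force': 0.0}
[ 0.236  0.781  0.617  1.824 -0.643  0.753  1.12 ]
grn [281.8 240.4] 3175.0 [ 459.2 -369.    20. ] [array([ 459.1, -371.8]), array([80.7, 18.8]), np.float64(85.1)] [ 459.  -372.    12.4]
rub [281.6 107.4] 1613.0 [ 466.4 -285.4   25. ] [array([ 466.8, -289.9]), array([19.4, 54.1]), np.float64(85.1)] [ 464.4 -287.1   40.3]
tray handle [290.7 180. ] 190.0 [617. -24.  18.]
tray bristle [260.4 180.8] 105.0 [612.  60.  18.]
```

Request:
drive_tool(
  motion=[
    {"fingers": 0.7,"linear": [-0.002,-0.0015,0.02],"twist": 0},
    {"fingers": 0.7,"linear": [0,0,0.03],"twist": 0},
    {"fingers": 0.7,"linear": [0,0,0.03],"twist": 0},
    {"fingers": 0.7,"linear": [0,0,0.015],"twist": 0},
    {"fingers": 0.7,"linear": [0,0,0.004],"twist": 0},
  ],
)

```text
clock: 34.53
eef_pos: [458.0, -354.8, 7.1]
tool_rot: [-3.134, -0.009, 1.484]
force: [-0.7, -0.3, 0.2]
width: 59.8
gripper_force: 0.0
```

Request:
drive_tool(
  motion=[
    {"fingers": 0.7,"linear": [0,0,0.002],"twist": 0},
    {"fingers": 0.7,"linear": [0,0,0.001],"twist": 0},
    {"fingers": 0.7,"linear": [0,0,0],"twist": 0},
    {"fingers": 0.7,"linear": [0,0,0],"twist": 0},
    {"fingers": 0.7,"linear": [0,0,0],"twist": 0},
  ],
)

```text
clock: 34.95
eef_pos: [459.7, -357.0, 7.7]
tool_rot: [-3.139, -0.005, 1.484]
force: [-0.3, 0.2, -1.0]
width: 59.9
gripper_force: 0.0
```

Request:
drive_tool(
  motion=[
    {"fingers": 0.7,"linear": [0,0,0],"twist": 0},
    {"fingers": 0.7,"linear": [0,0,0],"twist": 0},
  ],
)

```text
clock: 35.12
eef_pos: [459.3, -356.7, 7.1]
tool_rot: [-3.138, -0.006, 1.484]
force: [-0.1, -0.0, 0.4]
width: 59.9
gripper_force: 0.0
```

Request:
drive_tool(
  motion=[
    {"fingers": 0.7,"linear": [0,0.001,0.003],"twist": 0},
    {"fingers": 0,"linear": [0,0,0],"twist": 0},
    {"fingers": 0,"linear": [0,0,0],"twist": 0},
    {"fingers": 0,"linear": [0,0,0],"twist": 0},
    {"fingers": 0,"linear": [0,0,0],"twist": 0},
  ],
)

```text
clock: 35.53
eef_pos: [460.1, -356.8, 3.8]
tool_rot: [-3.138, -0.006, 1.483]
force: [-0.3, 0.1, 0.3]
width: 17.9
gripper_force: 58.5
```

Request:
drive_tool(
  motion=[
    {"fingers": 0,"linear": [0,0,0],"twist": 0},
    {"fingers": 0,"linear": [0,0,0],"twist": 0},
    {"fingers": 0,"linear": [0,0,0],"twist": 0},
  ],
)

```text
clock: 35.78
eef_pos: [460.1, -356.8, 3.8]
tool_rot: [-3.138, -0.006, 1.484]
force: [0.4, 0.6, 1.6]
width: 17.8
gripper_force: 58.5
```

Request:
drive_tool(
  motion=[
    {"fingers": 0,"linear": [0,0,-0.005],"twist": 0},
    {"fingers": 0,"linear": [0,0,-0.01],"twist": 0},
    {"fingers": 0,"linear": [0,0,-0.02],"twist": 0},
    {"fingers": 0,"linear": [0,0,-0.03],"twist": 0},
    {"fingers": 0,"linear": [0,0,-0.03],"twist": 0},
  ],
)

```text
clock: 36.2
eef_pos: [459.6, -356.8, 99.6]
tool_rot: [-3.136, -0.007, 1.483]
force: [0.3, 0.3, -0.2]
width: 17.9
gripper_force: 58.6
```

Request:
drive_tool(
  motion=[
    {"fingers": 0,"linear": [0,0,-0.015],"twist": 0},
    {"fingers": 0,"linear": [0,0,-0.01],"twist": 0},
    {"fingers": 0,"linear": [0,0,0],"twist": 0},
    {"fingers": 0,"linear": [0,0,0],"twist": 0},
    {"fingers": 0,"linear": [0,0,0],"twist": 0},
  ],
)

```text
clock: 36.62
eef_pos: [460.0, -356.5, 122.5]
tool_rot: [-3.136, -0.008, 1.484]
force: [0.0, -0.1, -1.4]
width: 18.4
gripper_force: 58.6
```

```bash
python3 - <<'E'
from h import *
from cell import cams
st();q();w=cams.get_image("wrist");T=cams.get_image("top");S=cams.get_image("scene")
m=mask(w,(0,0,0),(180,255,50),(180,30,380,230));print("rub wrist",cen(m),cv2.boundingRect(m))
a=[cen(mask(T,(0,0,0),(180,255,50),(375,205,412,260)))[0],cen(mask(S,(0,0,0),(180,255,50),(135,190,180,250)))[0]];print(a,tri(T,a[0],S,a[1]))
E
```

```text
{'clock': 36.62, 'eef_pos': [459.98, -356.54, 122.52], 'tool_rot': [-3.14, -0.01, 1.48], 'force': [0.03, -0.1, -1.4], 'width': 18.42, 'gripper_force': 58.6}
[ 0.23   0.766  0.635  1.815 -0.627  0.783  1.11 ]
rub wrist (array([280.39244295,  83.65357276]), 2673.0) (196, 75, 179, 29)
[array([395.25, 206.5 ]), array([149.84493671, 207.7056962 ])] (array([ 508.57973568, -278.66077505,  184.46031616]), np.float64(22.14142666433597))
```

```bash
python3 - <<'E'
from h import *
from cell import cams,monitor
w=cams.get_image("wrist");s=monitor.read_state();P=s["eef_pos"];yaw=s["tool_rot"][2]
cv2.imwrite("pics/w12.png",w["color"])
m=mask(w,(0,0,0),(180,255,60),(150,0,410,230));x,y,ww,hh=cv2.boundingRect(m);print("seen",x,y,ww,hh)
for tilt in(-6,0,6,12):
    a=np.deg2rad(tilt);pts=[]
    for th in np.linspace(0,2*np.pi,24):
        for v in(-28,28):
            dx,dz=60+17*np.cos(th),17*np.sin(th)    # about grip point at handle axis height
            X=dx*np.cos(a)+dz*np.sin(a);Z=-dx*np.sin(a)+dz*np.cos(a)
            pts.append(proj(w,P+np.array([X*np.cos(yaw)-v*np.sin(yaw),X*np.sin(yaw)+v*np.cos(yaw),13.2+Z])))
    pts=np.array(pts);print(tilt,pts.min(0).round(0),(pts.max(0)-pts.min(0)).round(0))
E
```

```text
seen 193 75 184 101
-6 [185.  76.] [201. 108.]
0 [190.  78.] [190. 103.]
6 [195.  80.] [180.  98.]
12 [200.  85.] [171.  94.]
```

The roller hangs nearly level (about 2° nose-down). Carrying it to the grey tray.

Request:
drive_tool(
  motion=[
    {"fingers": 0,"linear": [0.015,0.003,0],"twist": 0},
    {"fingers": 0,"linear": [0.031,0.0061,0],"twist": 0},
    {"fingers": 0,"linear": [0.031,0.0061,0],"twist": 0},
    {"fingers": 0,"linear": [0.031,0.0061,0],"twist": 0},
    {"fingers": 0,"linear": [0.031,0.0061,0],"twist": 0},
  ],
)

```text
clock: 37.23
eef_pos: [499.7, -220.1, 123.8]
tool_rot: [-3.136, -0.007, 1.483]
force: [0.6, -0.0, -1.8]
width: 17.7
gripper_force: 58.6
```

Request:
drive_tool(
  motion=[
    {"fingers": 0,"linear": [0.031,0.0061,0],"twist": 0},
    {"fingers": 0,"linear": [0.031,0.0061,0],"twist": 0},
    {"fingers": 0,"linear": [0.031,0.0061,0],"twist": 0},
    {"fingers": 0,"linear": [0.031,0.0061,0],"twist": 0},
    {"fingers": 0,"linear": [0.031,0.0061,0],"twist": 0},
  ],
)

```text
clock: 37.65
eef_pos: [543.7, -68.1, 124.8]
tool_rot: [-3.137, -0.006, 1.484]
force: [-0.3, 0.6, -1.9]
width: 17.8
gripper_force: 58.6
```

Request:
drive_tool(
  motion=[
    {"fingers": 0,"linear": [0.031,0.0061,0],"twist": 0},
    {"fingers": 0,"linear": [0.031,0.0061,0],"twist": 0},
    {"fingers": 0,"linear": [0.031,0.0061,0],"twist": 0},
    {"fingers": 0,"linear": [0.031,0.0061,0],"twist": 0},
    {"fingers": 0,"linear": [0.031,0.0061,0],"twist": 0},
  ],
)

```text
clock: 38.07
eef_pos: [587.5, 83.7, 125.5]
tool_rot: [-3.136, -0.006, 1.484]
force: [1.3, -0.6, -1.6]
width: 17.8
gripper_force: 58.6
```

Request:
drive_tool(
  motion=[
    {"fingers": 0,"linear": [0.031,0.0061,0],"twist": 0},
    {"fingers": 0,"linear": [0.031,0.0061,0],"twist": 0},
    {"fingers": 0,"linear": [0.031,0.0061,0],"twist": 0},
    {"fingers": 0,"linear": [0.031,0.0061,0],"twist": 0},
    {"fingers": 0,"linear": [0.03,0.006,0],"twist": 0},
  ],
)

```text
clock: 38.48
eef_pos: [631.0, 234.7, 126.1]
tool_rot: [-3.136, -0.006, 1.484]
force: [0.2, 0.3, -1.3]
width: 18.0
gripper_force: 58.6
```

Request:
drive_tool(
  motion=[
    {"fingers": 0,"linear": [0,0,0.015],"twist": 0},
    {"fingers": 0,"linear": [0,0,0.015],"twist": 0},
    {"fingers": 0,"linear": [0,0,0],"twist": 0},
    {"fingers": 0,"linear": [0,0,0],"twist": 0},
    {"fingers": 0,"linear": [0,0,0],"twist": 0},
  ],
)

```text
clock: 38.9
eef_pos: [631.3, 231.1, 97.1]
tool_rot: [-3.137, -0.005, 1.481]
force: [0.3, 0.2, -0.6]
width: 18.1
gripper_force: 58.7
```

Request:
drive_tool(
  motion=[
    {"fingers": 0,"linear": [0,0,0],"twist": 0},
    {"fingers": 0,"linear": [0,0,0],"twist": 0},
    {"fingers": 0,"linear": [0,0,0],"twist": 0},
  ],
)

```text
clock: 39.15
eef_pos: [631.6, 232.7, 97.8]
tool_rot: [-3.138, -0.007, 1.483]
force: [0.1, 0.0, -1.6]
width: 18.1
gripper_force: 58.7
```

```bash
python3 - <<'E'
from h import *
from cell import cams
st();q();w=cams.get_image("wrist");cv2.imwrite("pics/w13.png",w["color"])
m=cv2.inRange(cv2.cvtColor(w["color"],cv2.COLOR_BGR2HSV),(0,0,55),(180,70,210))
for r in(60,100,150,200,250,300):
    xs=np.flatnonzero(m[r]);xs=xs[(xs>60)&(xs<500)]
    print(r,xs.min(),xs.max(),plane(w,(xs.min(),r),22).round(0),plane(w,(xs.max(),r),22).round(0))
for c in(200,230,330,360):
    ys=np.flatnonzero(m[:150,c]);print(c,ys[:1],plane(w,(c,ys[0]),22).round(0) if len(ys) else "")
E
```

```text
{'clock': 39.15, 'eef_pos': [631.59, 232.69, 97.75], 'tool_rot': [-3.14, -0.01, 1.48], 'force': [0.11, 0.05, -1.58], 'width': 18.07, 'gripper_force': 58.73}
[-0.769  0.93   0.714  1.569 -0.729  0.925  0.114]
60 181 382 [583. 332.  22.] [693. 322.  22.]
100 181 380 [580. 311.  22.] [691. 301.  22.]
150 185 383 [578. 283.  22.] [693. 273.  22.]
200 196 379 [580. 253.  22.] [690. 243.  22.]
250 192 372 [573. 222.  22.] [685. 212.  22.]
300 196 369 [570. 188.  22.] [682. 178.  22.]
200 [60] [594. 331.  22.]
230 [60] [610. 329.  22.]
330 [59] [665. 325.  22.]
360 [59] [681. 323.  22.]
```

Request:
drive_tool(
  motion=[
    {"fingers": 0,"linear": [0,0,0.01],"twist": 0},
    {"fingers": 0,"linear": [0,0,0.02],"twist": 0},
    {"fingers": 0,"linear": [0,0,0.02],"twist": 0},
    {"fingers": 0,"linear": [0,0,0.018],"twist": 0},
    {"fingers": 0,"linear": [0,0,0.008],"twist": 0},
  ],
)

```text
clock: 39.62
eef_pos: [628.9, 233.6, 17.8]
tool_rot: [-3.133, -0.005, 1.484]
force: [-0.9, -0.2, -1.9]
width: 18.1
gripper_force: 58.7
```

Request:
drive_tool(
  motion=[
    {"fingers": 0,"linear": [0,0,0.003],"twist": 0},
    {"fingers": 0,"linear": [0,0,0.002],"twist": 0},
    {"fingers": 0,"linear": [0,0,0],"twist": 0},
    {"fingers": 0,"linear": [0,0,0],"twist": 0},
    {"fingers": 0,"linear": [0,0,0],"twist": 0},
  ],
)

```text
clock: 40.03
eef_pos: [631.6, 233.8, 17.0]
tool_rot: [-3.139, -0.007, 1.484]
force: [-0.5, -0.1, -1.5]
width: 18.0
gripper_force: 58.7
```

Request:
drive_tool(
  motion=[
    {"fingers": 0,"linear": [0,0,0.001],"twist": 0},
    {"fingers": 0,"linear": [0,0,0],"twist": 0},
    {"fingers": 0,"linear": [0,0,0.001],"twist": 0},
    {"fingers": 0,"linear": [0,0,0],"twist": 0},
    {"fingers": 0,"linear": [0,0,0],"twist": 0},
  ],
)

```text
clock: 40.45
eef_pos: [630.8, 233.7, 14.0]
tool_rot: [-3.137, -0.006, 1.484]
force: [0.5, -0.1, -1.5]
width: 17.8
gripper_force: 58.7
```

Request:
drive_tool(
  motion=[
    {"fingers": 0,"linear": [0,0,0.001],"twist": 0},
    {"fingers": 0,"linear": [0,0,0],"twist": 0},
    {"fingers": 0,"linear": [0,0,0.001],"twist": 0},
    {"fingers": 0,"linear": [0,0,0],"twist": 0},
    {"fingers": 0,"linear": [0,0,0],"twist": 0},
  ],
)

```text
clock: 40.87
eef_pos: [630.7, 233.7, 11.8]
tool_rot: [-3.137, -0.006, 1.484]
force: [0.3, -1.0, -0.8]
width: 18.0
gripper_force: 58.7
```

Request:
drive_tool(
  motion=[
    {"fingers": 0,"linear": [0,0,0.001],"twist": 0},
    {"fingers": 0,"linear": [0,0,0],"twist": 0},
    {"fingers": 0,"linear": [0,0,0.001],"twist": 0},
    {"fingers": 0,"linear": [0,0,0],"twist": 0},
    {"fingers": 0,"linear": [0,0,0],"twist": 0},
  ],
)

```text
clock: 41.28
eef_pos: [630.8, 233.7, 9.9]
tool_rot: [-3.137, -0.006, 1.484]
force: [-0.2, -0.3, -0.6]
width: 18.1
gripper_force: 58.7
```

Request:
drive_tool(
  motion=[
    {"fingers": 0,"linear": [0,0,0.001],"twist": 0},
    {"fingers": 0,"linear": [0,0,0],"twist": 0},
    {"fingers": 0,"linear": [0,0,0],"twist": 0},
  ],
)

```text
clock: 41.53
eef_pos: [630.7, 233.7, 8.9]
tool_rot: [-3.137, -0.006, 1.484]
force: [-0.4, -0.1, -0.9]
width: 17.8
gripper_force: 58.7
```

Request:
drive_tool(
  motion=[
    {"fingers": 0,"linear": [0,0,0.001],"twist": 0},
    {"fingers": 0,"linear": [0,0,0],"twist": 0},
    {"fingers": 0,"linear": [0,0,0.0005],"twist": 0},
    {"fingers": 0,"linear": [0,0,0],"twist": 0},
    {"fingers": 0,"linear": [0,0,0],"twist": 0},
  ],
)

```text
clock: 41.95
eef_pos: [631.0, 233.7, 7.8]
tool_rot: [-3.138, -0.007, 1.484]
force: [-0.5, -0.5, 2.4]
width: 18.0
gripper_force: 59.0
```

Request:
drive_tool(
  motion=[
    {"fingers": 0.3,"linear": [0,0,0],"twist": 0},
    {"fingers": 0.6,"linear": [0,0,0],"twist": 0},
    {"fingers": 0.7,"linear": [0,0,0],"twist": 0},
    {"fingers": 0.7,"linear": [0,0,0],"twist": 0},
    {"fingers": 0.7,"linear": [0,0,-0.01],"twist": 0},
  ],
)

```text
clock: 42.37
eef_pos: [629.3, 233.5, 15.9]
tool_rot: [-3.134, -0.005, 1.484]
force: [-0.7, 0.0, 0.3]
width: 59.5
gripper_force: 0.0
```

Request:
drive_tool(
  motion=[
    {"fingers": 0.7,"linear": [0,0,-0.03],"twist": 0},
    {"fingers": 0.7,"linear": [0,0,-0.035],"twist": 0},
    {"fingers": 0.7,"linear": [0,0,-0.035],"twist": 0},
    {"fingers": 0.7,"linear": [0,0,-0.035],"twist": 0},
    {"fingers": 0.7,"linear": [0,0,-0.03],"twist": 0},
  ],
)

```text
clock: 42.78
eef_pos: [632.0, 232.2, 185.9]
tool_rot: [-3.14, -0.007, 1.483]
force: [0.5, -0.2, 0.5]
width: 59.7
gripper_force: 0.0
```

Request:
drive_tool(
  motion=[
    {"fingers": 0.7,"linear": [0,-0.03,0],"twist": 0},
    {"fingers": 0.7,"linear": [0,-0.035,0],"twist": 0},
    {"fingers": 0.7,"linear": [0,-0.035,0],"twist": 0},
    {"fingers": 0.7,"linear": [0,-0.035,0],"twist": 0},
    {"fingers": 0.7,"linear": [0,-0.03,0],"twist": 0},
  ],
)

```text
clock: 43.2
eef_pos: [464.5, 246.9, 183.8]
tool_rot: [-3.136, -0.007, 1.484]
force: [-0.7, 1.0, -0.3]
width: 59.7
gripper_force: 0.0
```

Request:
drive_tool(
  motion=[
    {"fingers": 0.7,"linear": [0,0,0],"twist": 0},
    {"fingers": 0.7,"linear": [0,0,0],"twist": 0},
    {"fingers": 0.7,"linear": [0,0,0],"twist": 0},
    {"fingers": 0.7,"linear": [0,0,0],"twist": 0},
  ],
)

```text
clock: 43.53
eef_pos: [468.7, 246.7, 183.7]
tool_rot: [-3.14, -0.007, 1.483]
force: [-0.1, -0.5, 0.1]
width: 60.0
gripper_force: 0.0
```

```bash
python3 - <<'E'
from h import *
from cell import cams
st();S=cams.get_image("scene");T=cams.get_image("top")
s=cv2.resize(S["color"][120:330,70:480],(800,410),interpolation=cv2.INTER_CUBIC)
t=cv2.resize(T["color"][140:215,100:460],(800,167),interpolation=cv2.INTER_CUBIC)
cv2.imwrite("pics/final.png",np.vstack([s,t]))
E
```

```text
{'clock': 43.53, 'eef_pos': [468.75, 246.67, 183.74], 'tool_rot': [-3.14, -0.01, 1.48], 'force': [-0.14, -0.52, 0.14], 'width': 59.99, 'gripper_force': 0.0}
```

View pics/final.png

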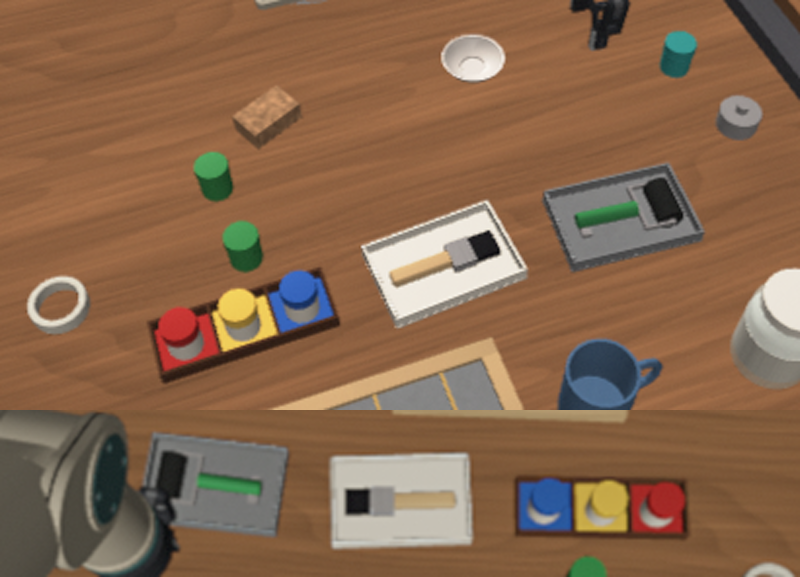

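The final picture shows the red (180,335), yellow (240,315) and blue (300,295) pots upright in their own bays. The brush (445,258) lies flat in the white tray and the roller (630,208) flat in the grey tray. The tape, weight and look-alikes appear where they were at the start. Handing in.

```bash
python3 -c "
from cell import ctrl;print(ctrl.finish_job())"
```

```text
the job is handed in; nothing more can be done
None
```

The job is handed in: in the last picture the three pots stood in their own-colour bays, the brush lay in the white tray, the roller lay in the grey tray, and I moved nothing else; no verdict was returned.

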